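# Feed a power module along the fence into its test contacts

## Task

Take the wooden push stick from its rubber mat and, with its L-shaped foot cupping the module's rear outer corner, first close the finned aluminium power module on the bed plate up flat against the steel fence, then feed it along the fence, kept flat against it all the way, until it has pushed the sliding contact carriage fully home. Push firmly but gently: never more than about 20 N (2 kg) on the fence or on the carriage, touch the module only with the stick, and leave the other things alone. Then stand the push stick upright back on its mat and let go, leaving the module home and flat against the fence.

Things in the scene. Friction and masses are not known exactly. Their poses are not given: they have to be found in the camera images.
- bed: Fixed aluminium plate, 400 (x) x 170 (y) x 8; origin: centre of its underside; x is the feed direction (robot's left to right), y points away from the robot. On it the fixed steel fence, 270 long, 22 thick, 30 high, middle at x = -10. Its guiding face looks to -y, nominally at y = 42, but off by up to 8 mm and 0.05 rad: not measured, find it by feel. At the +x end a housing 70 wide, 44 high.
- module: Loose power module on the bed: aluminium block 90 long (x) x 60 wide (y) x 50 high, fins on top, copper contacts in its front (+x) face; the larger of two such blocks in sight. 0.35 to 0.7 kg. Origin: centre of its underside; x is the feed direction. Starts near the fence's rear end, 8 to 25 mm off it, up to 0.08 rad askew to it. Its sides are flat and square.
- carriage (a joint): Sliding contact carriage, a grey plate 60 wide x 36 high with a rounded upright copper nose, on the bed ahead of the module. Value in m: 0 as it starts (tip of its nose 130 mm ahead of the bed's origin along x, 16 to +y), 0.015 fully home at a hard stop (module's centre then 100 mm ahead of the bed's origin). No spring: slides with about 3 N of friction and stays where left.
- stick_handle (a point): Wooden push stick, 0.2 kg, stands upright, 105 tall. Point on the axis of its 24 x 24 square handle, 80 above the underside (a good height to grip); handle from 38 to 105 above the underside, its sides parallel to x and y; below it the L-shaped foot. In use its x points in the feed direction and its y to the fence.
- stick_corner (a point): Inner corner of the L-shaped foot (38 high) of the push stick, at its underside; 17, 17, -80 from stick_handle, axes as stick_handle's. Rear arm: face in the plane x = 0 (pushes the module's rear), from y = 0 to 40. Side arm: face in the plane y = 0 (presses the module's outer side), from x = 0 to 58. Both arms are 34 thick, lying behind their faces.
- mat: Black rubber mat, fixed, 140 x 140 x 4 thick, to the robot's left of the bed; the stick stands on it. Origin at the centre of its underside.
Not all that is in view belongs to the job. Leave any pink or purple look-alike of the part that bears stick_handle alone.

How it is judged:
By the outcome, as a careful person would: the job done as asked, in the order asked, and still so for the second after the job is handed in, with the robot touching nothing.
It also fails if it takes over 72 s, if anything falls off the work surface, if the arm or the gripper's body presses on something with over 40 N, if the wrist force passes 120 N, or if a joint passes its speed limit or range.

## Robot

A 6-joint arm with a two-finger parallel gripper is mounted at the origin on the work surface. World frame = base frame: x ahead of the robot, y to its left, z up, the work surface at z = 0. Lengths are in m, angles in rad, forces in N, time in s.
With the tool pointing down it reaches from about 0.35 to 0.975 m from the base axis. Payload 4.9 kg.
Tool frame: the origin (TCP) lies at the very end of the fingers, on their centre line; the grasp point (between the pads) lies 19 mm behind it; z points along the fingers, x is the direction in which the jaws open and shut, and the axes are right-handed (so a half turn about z gives the same grasp; the last joint's range is limited). The gripper opens to 85 mm and grips with 20 to 120 N. Pads are 22 mm wide; open, the fingers measure 114 mm over their backs; the gripper's body (76 mm by 85 mm) begins 54 mm behind the grasp point. The pads swing forward as they close: fully open they stand 13 mm farther back than shut.
Start: joints at [1.019, 0.053, 1.613, -0, 1.476, -0.119], TCP at [0.262, 0.567, 0.231] pointing down, gripper open.
Joint ranges: [-3.01, 3.01], [-1.01, 2.22], [0.06, 2.58], [-1.02, 4.17], [0.09, 2.62], [-3.14, 3.14]. Speed limits (rad/s): [2.57, 2.57, 3.14, 3.14, 3.14, 3.14].

## Interface

Orientations are given as a rotation vector (axis times angle).
In Python, from station import monitor, imaging, ticket gives the robot as it stands.
- The arm moves only by the tool step_arm, never from a script. Its argument "targets" is one flat list of numbers, 4 for each row, row after row: the shift along the tool's x, y, z in m, then the turn about the tool's z in rad. In form: [tx, ty, tz, roll, tx, ty, tz, roll, ...]. A call has 1 to 12 rows; each row is the pose to reach, as a shift and turn from the pose measured when the call began, along the tool's axes at that moment; what a row does not reach only later rows make up. A row lasts 1/12 s, in which the tool goes at most 41.7 mm and 7.16 degrees, less where a joint would pass 70% of its speed; a pose out of reach is approached as far as the arm can. A call with a gripper value outside its range is refused whole. "grip" is the finger opening in m, from 0 to 0.0854, set as the call begins (left out, the last holds). The fingers move at their own pace and stop on an object; "force" is the grip in N (left out, the last holds). Time passes only in rows, so rows that repeat a pose let the fingers close. It gives the time, the measured TCP pose, the force and the opening at its end, in the units of the state.
- monitor.get_obs(): the state, without advancing time (a new reading comes with each control period).
- imaging.get_image(name): name is "side" or "top"; returns a dict with "color" (384x512x3 uint8, red, green, blue), "depth" (384x512 float32, m along the optical axis (not along the pixel's ray), 0 where there is no reading), "fov_y" (degrees; the focal length in pixels is half the picture's height over the tangent of half this angle, whatever the lens; pixels are square), "cx", "cy" (the principal point, pixels), "k1" (the pictures are not rectified: a ray, as slopes to the right and down, at radius r is drawn at 1 + k1 r^2 times it, then the intrinsics apply), "R" (3x3) and "t" (3): a world point X has camera coordinates R X + t. Camera axes: x right, y down, z forward; pixel columns grow to the right and rows downward; lengths in m; the calibration is good to about 2 mm. A picture is of the moment at which its call begins.
- ticket.finish_job(): hands the job in, once; it reports no verdict.
Trained networks look in a picture, given as the dict that the camera call returned (one of the last four; its "shot" number tells which), for a name from the list of things; names that differ only in an ending like _2 or _b are one class to them, and where a whole thing is asked for, a point or a joint stands for the part that bears it (a point fixed in the world has none). Each returns a list of dicts, best first, with "score" (0 to 1); they miss things now and then, are a little off and sometimes report something else, mostly with a low value. They report only what shows in the picture. A call takes as long as a camera call. They do not tell look-alikes from the thing itself.
- imaging.search_frame(name, picture): "uv" ([column, row] in pixels, amid what is visible of it).
- imaging.mark_of(name, picture): "uv" ([column, row] in pixels: a listed point, or the origin of a listed thing).
The state is a dict: "t": time; "q": joint angles; "dq": joint speeds; "effort": joint torques, N m; "tool_pos": TCP position; "tool_rot": TCP orientation; "contact_force": force on the tool from outside, world axes, zero at the start; "wrist_torque": the same for the moment, N m; "opening": finger opening in m.
Only numpy, scipy, OpenCV 4.12 (cv2) and the standard library are available. Lean on these libraries where they do the work, as an engineer would, in place of code of your own. Each camera call takes 0.05 s, during which the arm holds its last target.

## Working session

There is one attempt and no reset: what is moved stays moved. The work goes in short steps, Python scripts to look and compute and a tool call to move; the robot and the scene stay as the last step left them, time stands still between calls to the robot, and variables do not carry over. Pictures are saved under pics/ and viewed, and the job is handed in when it is done.

Besides the shell and the picture viewer there is one more tool, called after ">>>" by a JSON object that holds its "api" and its "payload". step_arm: Moves the arm, as the interface text tells. Its arguments: {"type":"object","properties":{"targets":{"type":"array","items":{"type":"number"}},"grip":{"type":"number"},"force":{"type":"number"}},"required":["targets"]}

```bash
ls; mkdir -p pics
cat > h.py <<'E'
import numpy as np, cv2
from station import monitor, imaging, ticket
def K(p):
    f=p["color"].shape[0]/2/np.tan(np.radians(p["fov_y"])/2)
    return f
def ray(p,uv):
    f=K(p); d=np.array([(uv[0]-p["cx"])/f,(uv[1]-p["cy"])/f]); s=d.copy()
    for _ in range(30): s=d/(1+p["k1"]*(s@s))
    R=np.array(p["R"]);t=np.array(p["t"])
    return -R.T@t, R.T@np.array([s[0],s[1],1.0])
def at_z(p,uv,z):
    o,d=ray(p,uv); return o+d*(z-o[2])/d[2]
def at_depth(p,uv):
    o,d=ray(p,uv); D=p["depth"][int(round(uv[1])),int(round(uv[0]))]; return o+d*D
def tri(p1,u1,p2,u2):
    o1,d1=ray(p1,u1);o2,d2=ray(p2,u2)
    A=np.stack([d1,-d2],1); s=np.linalg.lstsq(A,o2-o1,rcond=None)[0]
    a=o1+d1*s[0];b=o2+d2*s[1]; return (a+b)/2,np.linalg.norm(a-b)
def proj(p,X):
    c=np.array(p["R"])@np.array(X)+np.array(p["t"]); s=c[:2]/c[2]; s=s*(1+p["k1"]*(s@s)); return s*K(p)+[p["cx"],p["cy"]]
def save(p,n): cv2.imwrite("pics/"+n,cv2.cvtColor(p["color"],cv2.COLOR_RGB2BGR))
E
python3 - <<'E'
from h import *
import pickle
o=monitor.get_obs(); print(o)
P={}
for n in ("side","top"):
    p=imaging.get_image(n);P[n]=p; save(p,n+"0.png")
    print(n,p["fov_y"],p["cx"],p["cy"],p["k1"],p["R"],p["t"])
    for k in ["bed","module","carriage","stick_handle","stick_corner","mat"]:
        for f in ("search_frame","mark_of"):
            print(n,k,f,[(np.round(r["uv"],1).tolist(),round(r["score"],2)) for r in getattr(imaging,f)(k,p)])
pickle.dump(P,open("p0.pkl","wb"))
E
```

```text
pics
{'t': 0.0, 'q': array([ 1.01899599e+00,  5.33444878e-02,  1.61430274e+00,  2.59799227e-05,
        1.47599523e+00, -1.18984103e-01]), 'dq': array([-0.00127881,  0.00030916,  0.00090975,  0.00163601, -0.00123576,
       -0.00156694]), 'effort': array([ 2.39480774e-03, -3.93650222e+01, -3.70191729e+01,  7.90890749e-05,
        6.76621363e-03,  1.64208154e-05]), 'tool_pos': array([0.26179739, 0.56683935, 0.23006547]), 'tool_rot': array([ 2.6458902 ,  1.69216013, -0.00291614]), 'contact_force': array([ 0.4394532 , -0.71418503,  0.42730524]), 'wrist_torque': array([-0.0058616 , -0.04956326, -0.02247701]), 'opening': 0.08508884943377194}
side 53.01420728721634 258.78063241142144 187.12497175563104 0.02740187347801787 [[ 0.99316951 -0.11654685 -0.00558152]
 [-0.08484619 -0.68853616 -0.72022155]
 [ 0.08009648  0.71577565 -0.69372168]] [-0.44727634  0.22140725  0.83846209]
side bed search_frame [([329.4, 317.1], 0.83)]
side bed mark_of [([323.6, 285.2], 0.86)]
side module search_frame [([306.9, 245.1], 0.92)]
side module mark_of [([305.3, 249.8], 0.85)]
side carriage search_frame [([359.4, 335.7], 0.93)]Traceback (most recent call last):
  File "<stdin>", line 10, in <module>
ValueError: it knows: bed, mat, module, stick_corner, stick_handle
```

Run:
```python
from h import *
import pickle
P={}
for n in ("side","top"):
    p=imaging.get_image(n);P[n]=p; save(p,n+"1.png")
    print(n,p["fov_y"],p["cx"],p["cy"],p["k1"],p["R"],p["t"])
    for k in ["bed","module","carriage","stick_handle","stick_corner","mat"]:
        for f in ("search_frame","mark_of"):
            try: print(n,k,f,[(np.round(r["uv"],1).tolist(),round(r["score"],2)) for r in getattr(imaging,f)(k,p)])
            except ValueError: pass
pickle.dump(P,open("p0.pkl","wb"))
```

```text
side 53.01420728721634 258.78063241142144 187.12497175563104 0.02740187347801787 [[ 0.99316951 -0.11654685 -0.00558152]
 [-0.08484619 -0.68853616 -0.72022155]
 [ 0.08009648  0.71577565 -0.69372168]] [-0.44727634  0.22140725  0.83846209]
side bed search_frame [([328.3, 319.4], 0.67)]
side bed mark_of [([323.2, 284.4], 0.86)]
side module search_frame [([306.2, 244.9], 0.85)]
side module mark_of [([305.7, 248.5], 0.64)]
side carriage search_frame [([356.8, 338.9], 0.58)]
side stick_handle search_frame [([252.6, 153.8], 0.78), ([195.4, 168.1], 0.76), ([201.6, 123.9], 0.76)]
side stick_handle mark_of [([192.2, 159.9], 0.95), ([198.8, 109.4], 0.74), ([251.9, 134.3], 0.57)]
side stick_corner search_frame [([201.8, 120.0], 0.83), ([198.9, 167.6], 0.69), ([256.1, 154.1], 0.68)]
side stick_corner mark_of [([204.6, 130.1], 0.82), ([260.0, 159.9], 0.71), ([196.4, 175.8], 0.64), ([257.2, 163.2], 0.15)]
side mat search_frame [([262.6, 168.9], 0.68)]
side mat mark_of [([257.5, 162.8], 0.92)]
top 57.6298255215585 254.96107275230122 199.10156770176687 -0.07140941452321004 [[-0.0064616  -0.99985952  0.01546594]
 [-0.99651075  0.00515138 -0.08330537]
 [ 0.08321399 -0.01595026 -0.99640404]] [0.16887201 0.45919531 0.9439792 ]
top bed search_frame [([342.8, 159.1], 0.89)]
top bed mark_of [([334.5, 157.3], 0.61)]
top module search_frame [([303.6, 161.0], 0.73)]
top module mark_of [([304.2, 160.5], 0.79)]
top carriage search_frame [([384.7, 145.8], 0.73)]
top stick_handle search_frame [([195.8, 250.8], 0.83), ([120.8, 247.8], 0.81), ([178.1, 188.0], 0.67)]
top stick_handle mark_of [([106.0, 252.8], 0.98), ([202.1, 255.0], 0.97), ([167.0, 184.6], 0.61)]
top stick_corner search_frame [([191.3, 251.7], 0.84), ([175.9, 190.5], 0.78), ([120.3, 246.9], 0.7)]
top stick_corner mark_of [([125.7, 242.0], 0.82), ([192.2, 255.9], 0.78), ([180.1, 188.5], 0.63)]
top mat search_frame [([186.5, 185.3], 0.69)]
top mat mark_of [([181.0, 189.8], 0.81)]
```

View pics/side1.png

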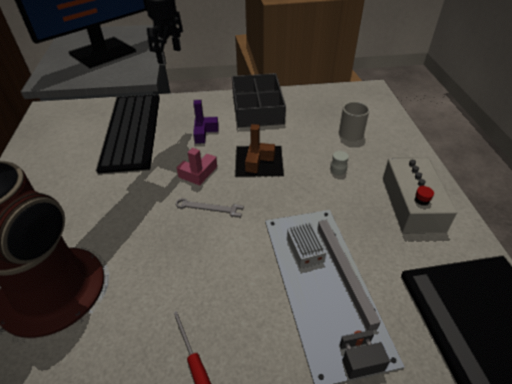

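View pics/top1.png

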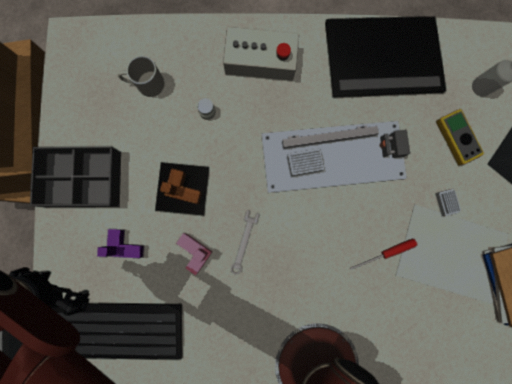

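Run:
```python
from h import *
import pickle
P=pickle.load(open("p0.pkl","rb"))
def crop(n,x,y,w,h,s,out):
    c=P[n]["color"][y:y+h,x:x+w]; c=cv2.resize(c,None,fx=s,fy=s,interpolation=cv2.INTER_CUBIC)
    cv2.imwrite("pics/"+out,cv2.cvtColor(c,cv2.COLOR_RGB2BGR))
crop("top",145,155,75,65,10,"stickt.png")
crop("side",225,115,70,65,10,"sticks.png")
crop("top",255,115,165,85,4.8,"bedt.png")
crop("side",255,205,160,175,3.4,"beds.png")
```

```text
(no output)
```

View pics/stickt.png

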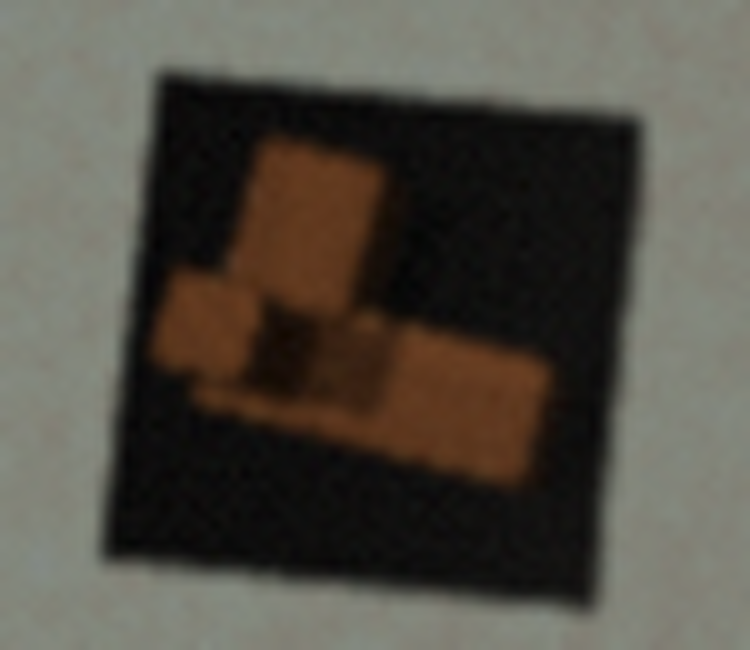

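View pics/sticks.png

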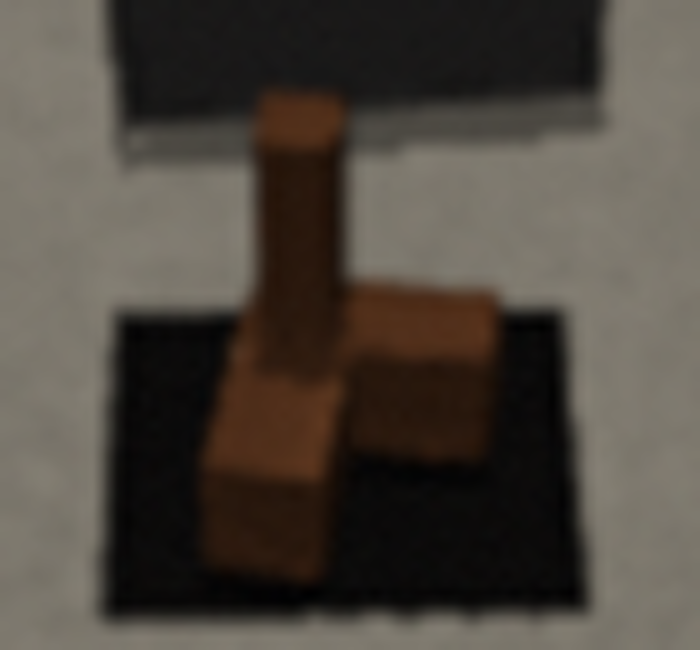

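View pics/bedt.png

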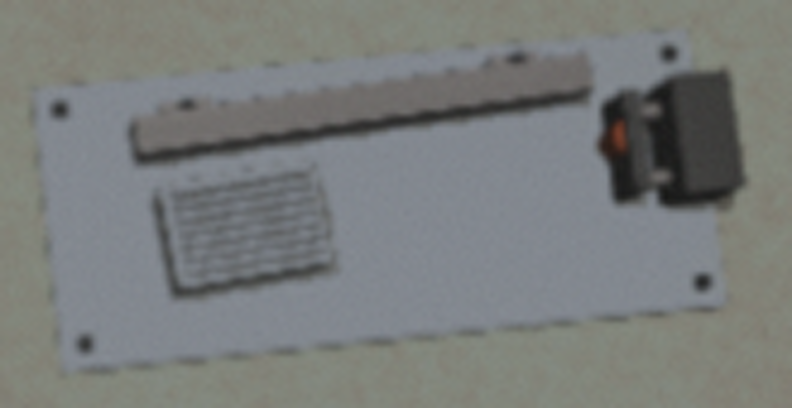

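View pics/beds.png

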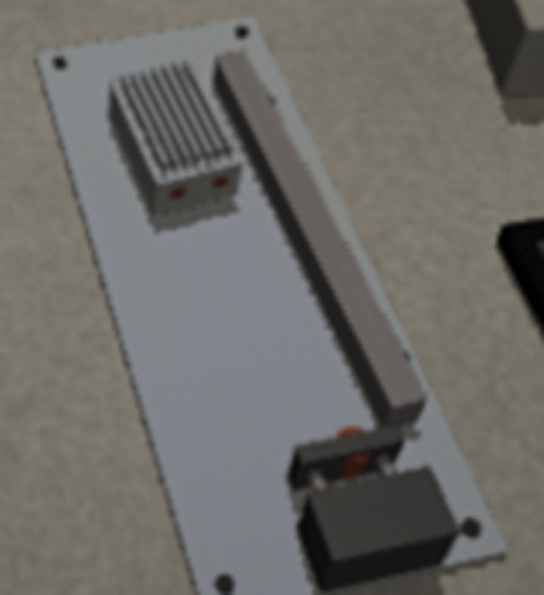

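```bash
cat > fit.py <<'E'
from h import *
from scipy.optimize import minimize
def boxpts(x0,x1,y0,y1,z0,z1): return np.array([[x,y,z] for x in(x0,x1) for y in(y0,y1) for z in(z0,z1)],float)
# stick frame: origin at handle axis, underside
STICK=[boxpts(-17,17,-17,57,0,38)/1e3,boxpts(-17,75,-17,17,0,38)/1e3,boxpts(-12,12,-12,12,38,105)/1e3]
MOD=[boxpts(-45,45,-30,30,0,50)/1e3]
def place(b,q,z0):
    c,s=np.cos(q[2]),np.sin(q[2]); R=np.array([[c,-s,0],[s,c,0],[0,0,1]]); return b@R.T+[q[0],q[1],z0]
SC=4
def render(p,boxes,q,z0,roi):
    x,y,w,h=roi; m=np.zeros((h*SC,w*SC),np.uint8)
    for b in boxes:
        u=np.array([proj(p,X) for X in place(b,q,z0)])
        u=((u-[x,y]+0.5)*SC-0.5)
        cv2.fillConvexPoly(m,cv2.convexHull((u*16).round().astype(np.int32)),255,shift=4)
    return cv2.resize(m,(w,h),interpolation=cv2.INTER_AREA)/255.
def fit(views,boxes,q0,z0,freez=False):
    def cost(v):
        q=v[:3]*np.array([.01,.01,.1]); z=z0+(v[3]*.01 if freez else 0)
        return sum(np.abs(render(p,boxes,q,z,roi)-M).sum() for p,M,roi in views)
    v0=list(np.array(q0)/[.01,.01,.1])+([0.] if freez else [])
    n=len(v0); best=None
    for k in range(3):
        sim=np.array([v0]+[np.array(v0)+(np.eye(n)[i]*(1.5 if k==0 else .4)) for i in range(n)])
        r=minimize(cost,v0,method="Nelder-Mead",options=dict(initial_simplex=sim,xatol=1e-3,fatol=1e-2,maxiter=600)); v0=r.x
    return r.x[:3]*[.01,.01,.1],(r.x[3]*.01 if freez else 0),r.fun
def stickmask(p,roi):
    x,y,w,h=roi; c=p["color"][y:y+h,x:x+w].astype(float)
    return ((c[...,0]-c[...,2])>12).astype(float)
E
python3 - <<'E'
from fit import *
import pickle
P=pickle.load(open("p0.pkl","rb"))
t,s=P["top"],P["side"]
print("top-handle depth", [at_depth(t,u).round(4) for u in [(164,187),(175,178),(190,195),(185,210)]])
print("side", [at_depth(s,u).round(4) for u in [(255,127),(251,158),(267,147)]])
# bed corners, top view, zoom 4.8 origin 255,115
f=lambda u:(255-0.5+(u[0]+.5)/4.8,115-0.5+(u[1]+.5)/4.8)
for n,u in dict(c_bl=(66,370),c_br=(725,303),c_tl=(36,91),c_tr=(688,30),hol_bl=(85,344),hol_br=(703,282),hol_tl=(60,108),hol_tr=(669,52)).items():
    print(n,at_z(t,f(u),0.008).round(4))
g=lambda u:(255-0.5+(u[0]+.5)/3.4,205-0.5+(u[1]+.5)/3.4)
for n,u in dict(c_tl=(38,54),c_tr=(250,20),c_br=(507,552),hol_tl=(60,62),hol_tr=(241,31),hbl=(224,584),hbr=(470,527)).items():
    print("side",n,at_z(s,g(u),0.008).round(4), at_depth(s,g(u)).round(4))
roiT=(145,155,75,65);roiS=(225,115,70,65)
VT=(t,stickmask(t,roiT),roiT);VS=(s,stickmask(s,roiS),roiS)
o=at_z(t,(164,187),.109)
q0=[o[0],o[1],-np.pi/2-.26]
print(q0,VT[1].sum(),VS[1].sum())
for V in ([VT],[VS],[VT,VS]): print(fit(V,STICK,q0,.004))
print(fit([VT,VS],STICK,q0,.004,True))
E
```

```text
top-handle depth [array([0.4844, 0.3957, 0.1071]), array([0.5167, 0.3826, 0.0401]), array([0.4703, 0.3414, 0.0402]), array([0.4319, 0.3613, 0.0037])]
side [array([0.4863, 0.3926, 0.1094]), array([0.4685, 0.3419, 0.0402]), array([0.5196, 0.3823, 0.0433])]
c_bl [0.4816 0.1285 0.008 ]
c_br [ 0.5201 -0.265   0.008 ]
c_tl [0.6475 0.1446 0.008 ]
c_tr [ 0.6868 -0.2506  0.008 ]
hol_bl [0.4967 0.1173 0.008 ]
hol_br [ 0.5327 -0.2521  0.008 ]
hol_tl [0.6371 0.1305 0.008 ]
hol_tr [ 0.673 -0.238  0.008]
side c_tl [0.4837 0.1319 0.008 ] [0.483  0.1273 0.0133]
side c_tr [0.6469 0.1462 0.008 ] [0.646  0.1438 0.0107]
side c_br [ 0.6878 -0.2487  0.008 ] [ 0.6888 -0.2479  0.0055]
side hol_tl [0.4987 0.1222 0.008 ] [0.4981 0.1188 0.012 ]
side hol_tr [0.6375 0.1361 0.008 ] [0.6358 0.1317 0.0131]
side hbl [ 0.5333 -0.2477  0.008 ] [ 0.5326 -0.2489  0.0117]
side hbr [ 0.6731 -0.2339  0.008 ] [ 0.6715 -0.2354  0.0121]
[np.float64(0.4841331744425891), np.float64(0.39518263031273027), -1.8307963267948966] 864.0 2930.0
(array([ 0.48425919,  0.39322477, -1.81123051]), 0, np.float64(123.51764705882354))
(array([ 0.4851435 ,  0.39761585, -1.84482206]), 0, np.float64(2121.0745098039215))
(array([ 0.4843369,  0.3944861, -1.8330586]), 0, np.float64(2268.9098039215687))
(array([ 0.48401239,  0.3927034 , -1.83042699]), np.float64(0.004159858528718883), np.float64(2241.549019607843))
```

Run:
```python
from fit import *
import pickle, fit as F
P=pickle.load(open("p0.pkl","rb"))
t,s=P["top"],P["side"]
def mask(p,roi):
    x,y,w,h=roi; c=p["color"][y:y+h,x:x+w].astype(float)+1
    m=((c[...,0]/c[...,2]>1.55)&(c[...,0]>22)).astype(np.uint8)
    n,l,st,_=cv2.connectedComponentsWithStats(m); return (l==1+np.argmax(st[1:,4])).astype(float)
roiT=(145,155,75,65);roiS=(225,115,70,65)
VT=(t,mask(t,roiT),roiT);VS=(s,mask(s,roiS),roiS)
q0=[.4842,.394,-1.82]
for V in ([VT],[VS],[VT,VS]): print(V[0][1].sum(),fit(V,STICK,q0,.004))
print(fit([VT,VS],STICK,q0,.004,True))
q,_,_=fit([VT,VS],STICK,q0,.004)
out=[]
for V in (VT,VS):
    r=render(V[0],STICK,q,.004,V[2]); out.append(cv2.resize(np.dstack([r*255,V[1]*255,0*r]).astype(np.uint8),(375,325)))
cv2.imwrite("pics/fitstick.png",np.hstack(out))
```

```text
824.0 (array([ 0.48432362,  0.39377091, -1.81278348]), 0, np.float64(78.88627450980391))
793.0 (array([ 0.48461308,  0.39588711, -1.84331973]), 0, np.float64(63.10196078431373))
824.0 (array([ 0.4838646 ,  0.39438595, -1.8290762 ]), 0, np.float64(152.03921568627453))
(array([ 0.48406137,  0.3931338 , -1.83053516]), np.float64(0.002390926615693074), np.float64(145.8078431372549))
```

View pics/fitstick.png

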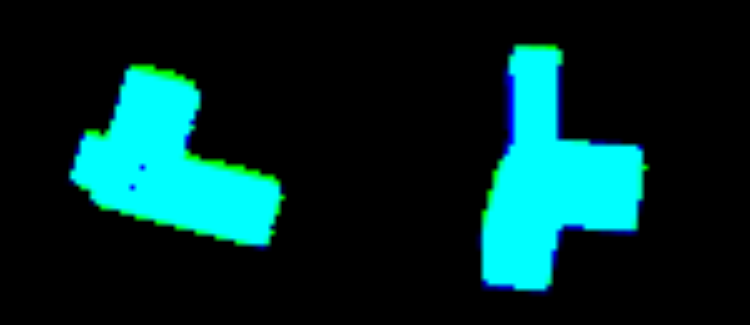

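Run:
```python
from fit import *
import pickle
P=pickle.load(open("p0.pkl","rb"))
def crop(p,x,y,w,h,s,out):
    c=p["color"][y:y+h,x:x+w]; c=cv2.resize(c,None,fx=s,fy=s,interpolation=cv2.INTER_CUBIC); c=np.clip(c*1.8,0,255).astype(np.uint8)
    cv2.imwrite("pics/"+out,cv2.cvtColor(c,cv2.COLOR_RGB2BGR))
crop(P["top"],278,130,60,50,12,"modt.png")
crop(P["side"],280,215,50,50,11,"mods.png")
b0=np.array([.585,-.058]); th=-1.474; ex=np.array([np.cos(th),np.sin(th)]); ey=np.array([-ex[1],ex[0]])
for n,roi in (("top",(255,115,165,85)),("side",(255,205,160,175))):
    p=P[n]; pts=[]
    for v in range(roi[1],roi[1]+roi[3]):
        for u in range(roi[0],roi[0]+roi[2]):
            if p["depth"][v,u]>0:
                X=at_depth(p,(u,v)); d=X[:2]-b0; pts.append([d@ex,d@ey,X[2]])
    pts=np.array(pts)*1e3
    i=(abs(pts[:,0])<190)&(abs(pts[:,1])<80)
    q=pts[i]; print(n,"bed z",np.median(q[(q[:,2]<20)][:,2]))
    m=q[(q[:,2]>48)&(q[:,2]<68)&(q[:,0]<50)]
    print("mod",len(m),cv2.minAreaRect(m[:,:2].astype(np.float32)),np.median(m[:,2]),m[:,:2].min(0),m[:,:2].max(0),np.percentile(m,[2,50,98],axis=0).round(1).tolist())
    f=q[(q[:,2]>30)&(q[:,2]<46)&(q[:,1]>15)&(q[:,0]<110)&(q[:,0]>-130)]
    # fence low edge / high edge by x bins
    for a in range(-120,110,40):
        g=f[(f[:,0]>a)&(f[:,0]<a+40)]; g=g[g[:,1]>np.median(g[:,1])-16]
        print(a+20,np.percentile(g[:,1],[3,50,97]).round(1),len(g))
```

```text
top bed z 8.448354079009235
mod 392 ((-89.45037841796875, -16.964473724365234), (89.21290588378906, 56.87407302856445), 3.3209521770477295) 56.8255557079228 [-133.31623649  -47.7893177 ] [-43.84305197  13.3759577 ] [[-128.3, -43.0, 48.1], [-89.5, -16.4, 56.8], [-50.0, 8.5, 61.4]]
-100 [33.1 43.4 54.8] 124
-60 [35.2 45.7 56.8] 119
-20 [37.3 47.4 59.2] 120
20 [39.2 49.9 60.8] 121
60 [41.6 52.  63.2] 117
100 [43.8 54.5 65.5] 90
side bed z 9.625094421864766
mod 652 ((-86.49942779541016, -16.334178924560547), (87.41366577148438, 58.238487243652344), 4.019431114196777) 56.63170809624168 [-130.21610635  -46.55050729] [-42.22989112  14.96765364] [[-126.2, -42.4, 48.2], [-84.2, -16.9, 56.6], [-48.7, 8.9, 61.0]]
-100 [33.6 43.  54.6] 146
-60 [35.1 44.8 57. ] 163
-20 [37.1 46.9 59.8] 183
20 [40.5 50.4 62.4] 201
60 [42.5 51.8 64.1] 223
100 [44.1 53.2 65.2] 185
```

View pics/modt.png

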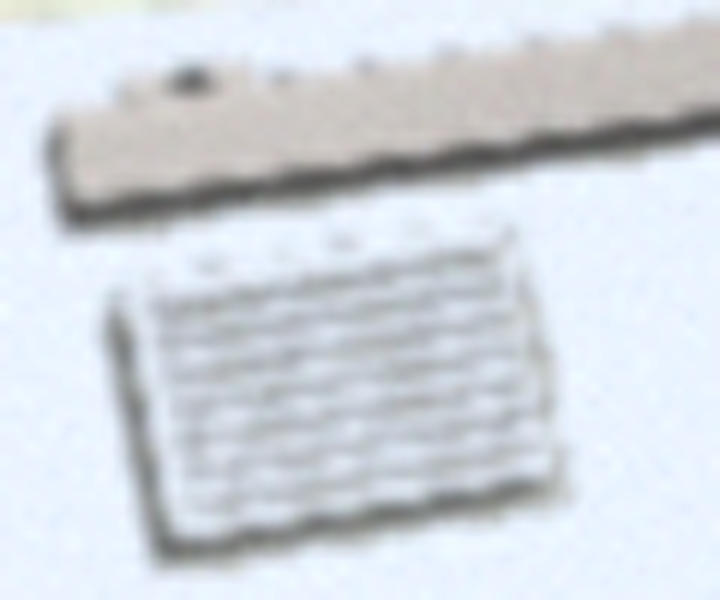

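View pics/mods.png

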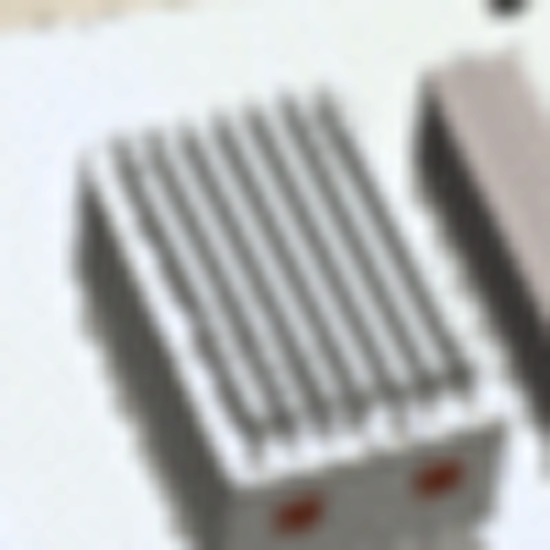

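```bash
cat >> h.py <<'E'
from scipy.spatial.transform import Rotation as Ro
def wrap(a): return (a+np.pi)%(2*np.pi)-np.pi
def tool(o=None):
    o=o or monitor.get_obs(); R=Ro.from_rotvec(o["tool_rot"]).as_matrix(); return o,R,np.arctan2(R[1,0],R[0,0])
def goto(x,y,z,yaw=None):
    o,R,ya=tool(); d=R.T@(np.array([x,y,z])-o["tool_pos"])
    print("shift",d.round(4).tolist(),"roll",round(0 if yaw is None else -wrap(yaw-ya),4),"t",round(o["t"],2),"pos",o["tool_pos"].round(4),"yaw",round(ya,4),"tilt",R[:,2].round(4),"F",o["contact_force"].round(2),"T",o["wrist_torque"].round(3),"op",round(o["opening"],4))
E
python3 -c "
from h import *
goto(.484,.3945,.15,1.3116)"
```

```text
shift [-0.0639, 0.2739, 0.0813] roll -0.1736 t 1.5 pos [0.2621 0.5674 0.2313] yaw 1.138 tilt [ 0.e+00  1.e-04 -1.e+00] F [ 0.65 -0.47 -0.06] T [ 0.016 -0.006  0.027] op 0.0855
```

>>> {"api": "step_arm", "payload": {"targets": [-0.008,0.034,0.01,-0.02,-0.016,0.068,0.02,-0.04,-0.024,0.103,0.03,-0.06,-0.032,0.137,0.04,-0.08,-0.04,0.171,0.051,-0.1,-0.048,0.205,0.061,-0.13,-0.056,0.24,0.071,-0.15,-0.064,0.274,0.081,-0.174,-0.064,0.274,0.081,-0.174], "grip": 0.085}}

```text
t: 2.25
tool_pos: [0.4872, 0.3899, 0.1479]
tool_rot: [2.493, 1.909, -0.005]
contact_force: [-0.7, -0.6, -0.2]
opening: 0.0851
```

```bash
python3 -c "
from h import *
goto(.484,.3945,.065,1.3116)
p=imaging.get_image('top'); save(p,'a.png');p=imaging.get_image('side'); save(p,'b.png');goto(.484,.3945,.065,1.3116)"
```

```text
shift [0.0039, -0.0042, 0.0828] roll -0.0045 t 2.25 pos [0.4872 0.3899 0.1479] yaw 1.3071 tilt [-0.0011 -0.0035 -1.    ] F [-0.72 -0.59 -0.23] T [ 0.001  0.034 -0.013] op 0.0851
shift [0.001, -0.0007, 0.0846] roll -0.0024 t 2.35 pos [0.4845 0.3934 0.1496] yaw 1.3092 tilt [-1.5e-03 -4.0e-04 -1.0e+00] F [-1.06  1.5   0.5 ] T [ 0.007 -0.001 -0.028] op 0.0847
```

View pics/b.png

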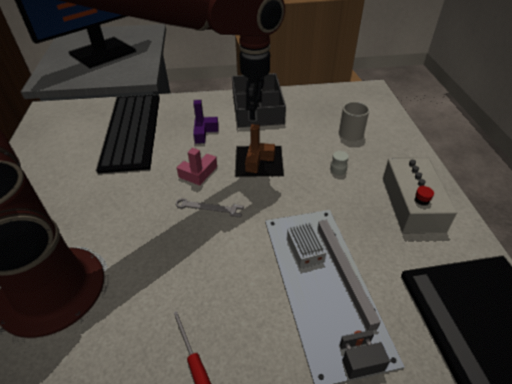

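>>> {"api": "step_arm", "payload": {"targets": [0.001,-0.001,0.02,0,0.001,-0.001,0.04,0,0.001,-0.001,0.06,0,0.001,-0.001,0.075,0,0.001,-0.001,0.084,0,0.001,-0.001,0.084,0,0.001,-0.001,0.084,0], "grip": 0.085}}

```text
t: 2.93
tool_pos: [0.4831, 0.3953, 0.066]
tool_rot: [-2.491, -1.914, 0.002]
contact_force: [0.4, 0.5, -0.1]
opening: 0.085
```

```bash
python3 -c "
from h import *
p=imaging.get_image('top'); q=imaging.get_image('side')
import numpy as np
c=np.hstack([cv2.resize(p['color'][130:230,120:220],(400,400)),cv2.resize(q['color'][80:180,200:300],(400,400))])
cv2.imwrite('pics/c.png',np.clip(c[...,::-1]*1.5,0,255).astype(np.uint8))
goto(.484,.3945,.065,1.3116)"
```

```text
shift [-0.0011, -0.0, 0.0024] roll -0.0018 t 3.03 pos [0.4843 0.3956 0.0674] yaw 1.3098 tilt [ 8.0e-04  1.2e-03 -1.0e+00] F [-0.11  0.35  0.57] T [ 0.022 -0.03  -0.029] op 0.0849
```

View pics/c.png

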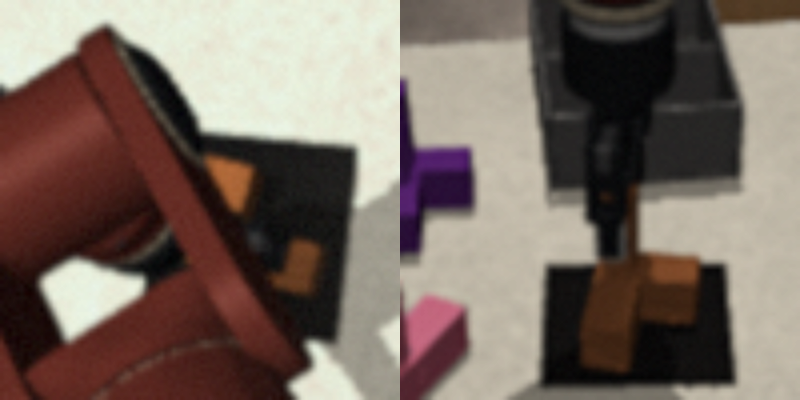

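>>> {"api": "step_arm", "payload": {"targets": [0,0,0.001,0,0,0,0.001,0,0,0,0.001,0,0,0,0.001,0,0,0,0.001,0,0,0,0.001,0,0,0,0.001,0,0,0,0.001,0], "grip": 0.0, "force": 100}}

```text
t: 3.7
tool_pos: [0.4844, 0.3957, 0.0667]
tool_rot: [-2.491, -1.913, -0.003]
contact_force: [-0.3, -0.2, 1.6]
opening: 0.0229
```

```bash
python3 -c "
from h import *
goto(.484,.3945,.065,1.3116)
print(monitor.get_obs()['opening'])"
```

```text
shift [-0.0013, -0.0001, 0.0017] roll -0.0018 t 3.7 pos [0.4844 0.3957 0.0667] yaw 1.3098 tilt [ 0.0011  0.0014 -1.    ] F [-0.32 -0.17  1.57] T [ 0.008  0.079 -0.018] op 0.0229
0.02290410841258204
```

>>> {"api": "step_arm", "payload": {"targets": [0,0,-0.01,0,0,0,-0.03,0,0,0,-0.06,0,0,0,-0.09,0,0,0,-0.1,0,0,0,-0.1,0,0,0,-0.1,0]}}

```text
t: 4.28
tool_pos: [0.4842, 0.3954, 0.1663]
tool_rot: [-2.491, -1.913, -0.003]
contact_force: [-0.4, 0.5, -2.3]
opening: 0.0228
```

```bash
python3 -c "
from h import *
p=imaging.get_image('top'); q=imaging.get_image('side')
import numpy as np
c=np.hstack([cv2.resize(p['color'][130:230,120:220],(400,400)),cv2.resize(q['color'][60:180,190:310],(400,400))])
cv2.imwrite('pics/d.png',np.clip(c[...,::-1]*1.5,0,255).astype(np.uint8))
goto(.4971,.0872,.165,1.72)"
```

```text
shift [-0.2934, 0.093, -0.001] roll -0.4103 t 4.38 pos [0.483  0.3946 0.1637] yaw 1.3097 tilt [-0.0028 -0.0011 -1.    ] F [-0.62  0.85 -2.2 ] T [-0.008 -0.039 -0.025] op 0.0227
```

View pics/d.png

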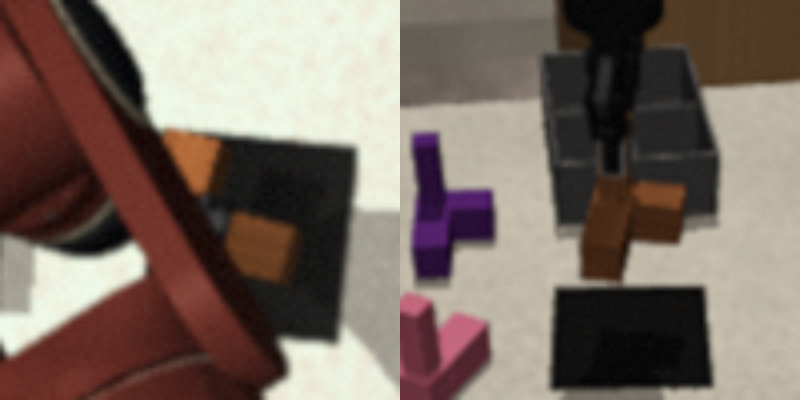

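>>> {"api": "step_arm", "payload": {"targets": [-0.02,0.006,0,-0.03,-0.05,0.016,0,-0.07,-0.085,0.027,0,-0.12,-0.12,0.038,0,-0.17,-0.155,0.049,0,-0.22,-0.19,0.06,0,-0.27,-0.225,0.071,0,-0.32,-0.255,0.081,0,-0.36,-0.28,0.089,0,-0.395,-0.293,0.093,0,-0.41,-0.293,0.093,0,-0.41,-0.293,0.093,0,-0.41]}}

```text
t: 5.38
tool_pos: [0.4961, 0.0871, 0.1619]
tool_rot: [-2.05, -2.375, 0.007]
contact_force: [0.4, 0.7, -2.0]
opening: 0.0229
```

```bash
python3 -c "
from h import *
goto(.4971,.0872,.0745,1.72)"
```

```text
shift [-0.0001, 0.0016, 0.0874] roll -0.0024 t 5.38 pos [0.4961 0.0871 0.1619] yaw 1.7176 tilt [-6.4e-03 -6.0e-04 -1.0e+00] F [ 0.36  0.73 -2.03] T [-0.002  0.053  0.019] op 0.0229
```

>>> {"api": "step_arm", "payload": {"targets": [0,0.001,0.01,0,0,0.001,0.025,0,0,0.001,0.034,0,0,0.001,0.034,0]}}

```text
t: 5.72
tool_pos: [0.4942, 0.0881, 0.1238]
tool_rot: [-2.045, -2.372, 0.015]
contact_force: [-0.5, -0.2, -2.3]
opening: 0.0228
```

```bash
python3 -c "
from h import *
p=imaging.get_image('top'); q=imaging.get_image('side')
import numpy as np
c=np.hstack([cv2.resize(p['color'][110:210,230:330],(400,400)),cv2.resize(q['color'][160:280,240:360],(400,400))])
cv2.imwrite('pics/e.png',np.clip(c[...,::-1]*1.5,0,255).astype(np.uint8))
goto(.4971,.0872,.0745,1.72)"
```

```text
shift [-0.0009, 0.0013, 0.0523] roll -0.0013 t 5.82 pos [0.4961 0.0879 0.1268] yaw 1.7187 tilt [-8.7e-03 -5.0e-04 -1.0e+00] F [ 1.67  0.49 -1.33] T [ 0.046  0.015 -0.006] op 0.023
```

View pics/e.png

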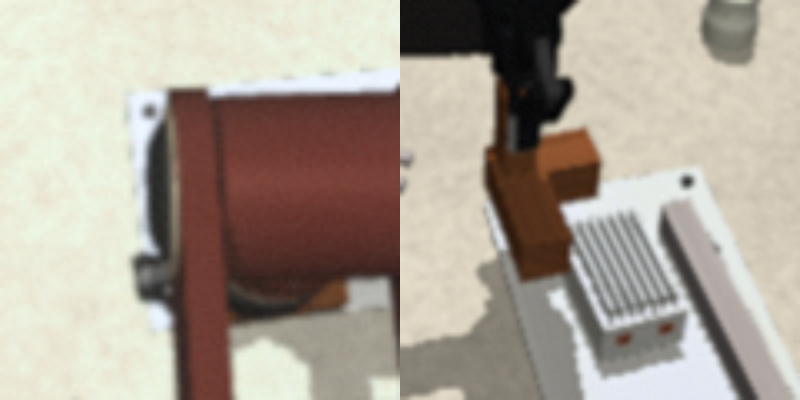

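>>> {"api": "step_arm", "payload": {"targets": [-0.001,0.001,0.012,0,-0.001,0.001,0.022,0,-0.001,0.001,0.032,0,-0.001,0.001,0.04,0,-0.001,0.001,0.047,0,-0.001,0.001,0.051,0,-0.001,0.001,0.052,0,-0.001,0.001,0.052,0]}}

```text
t: 6.48
tool_pos: [0.4967, 0.087, 0.0744]
tool_rot: [-2.047, -2.374, 0.01]
contact_force: [-0.8, -0.6, -1.5]
opening: 0.023
```

```bash
python3 -c "
from h import *
p=imaging.get_image('top'); q=imaging.get_image('side')
import numpy as np
c=np.hstack([cv2.resize(p['color'][110:210,230:330],(400,400)),cv2.resize(q['color'][180:280,250:350],(400,400),interpolation=cv2.INTER_CUBIC)])
cv2.imwrite('pics/f.png',np.clip(c[...,::-1]*1.5,0,255).astype(np.uint8))
goto(.4971,.0872,.0745,1.72)"
```

```text
shift [0.0002, -0.0001, 0.0007] roll -0.0014 t 6.58 pos [0.4972 0.087  0.0752] yaw 1.7186 tilt [-7.7e-03 -5.0e-04 -1.0e+00] F [ 0.39  0.31 -2.32] T [0.023 0.025 0.023] op 0.0229
```

View pics/f.png

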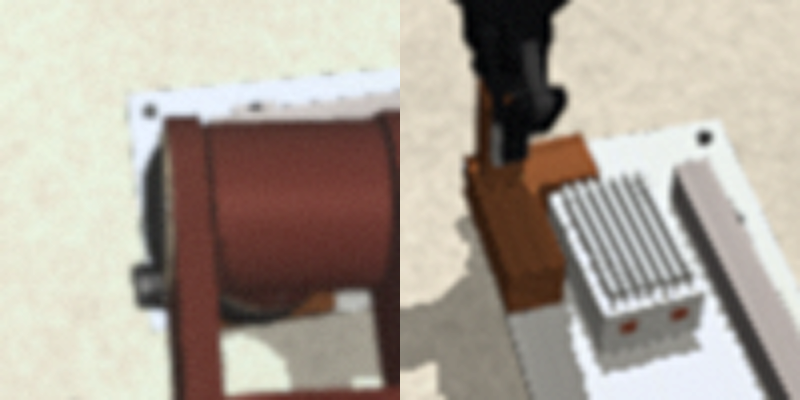

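>>> {"api": "step_arm", "payload": {"targets": [-0.001,0,0.001,0,-0.002,0,0.001,0,-0.003,0,0.001,0,-0.004,0,0.001,0,-0.0045,0.0,0.001,0,-0.0045,0.001,0.001,0,-0.0045,0.002,0.001,0,-0.0045,0.003,0.001,0,-0.0045,0.004,0.001,0]}}

```text
t: 7.33
tool_pos: [0.5017, 0.0832, 0.0739]
tool_rot: [-2.047, -2.375, 0.009]
contact_force: [-1.7, 1.8, -1.1]
opening: 0.0231
```

```bash
cat > st.py <<'E'
from h import *
# feed frame: contact forces/pos
F0=np.array([0,0,-2.1])
def feed():
    o,R,ya=tool(); ex=-R[:,0]; ey=R[:,1]; F=o["contact_force"]
    b0=np.array([.585,-.058]); th=-1.474; bx=np.array([np.cos(th),np.sin(th)]); by=np.array([-bx[1],bx[0]])
    d=o["tool_pos"][:2]-b0
    print("t %.2f bed xy %.1f %.1f mm z %.1f yaw %.4f tilt(feed,norm) %.4f %.4f | Ffeed %.1f Fnorm %.1f Fz %.1f | T feed,norm,z %.2f %.2f %.3f"%(o["t"],d@bx*1e3,d@by*1e3,o["tool_pos"][2]*1e3,ya,R[:,2]@np.r_[ex[:2],0],R[:,2]@np.r_[ey[:2],0],F@ex,F@ey,F[2],o["wrist_torque"]@ex,o["wrist_torque"]@ey,o["wrist_torque"][2]))
if __name__=="__main__": feed()
E
python3 st.py; python3 st.py
```

```text
t 7.33 bed xy -148.6 -69.3 mm z 73.9 yaw 1.7186 tilt(feed,norm) -0.0006 -0.0084 | Ffeed -2.1 Fnorm -1.4 Fz -1.1 | T feed,norm,z -0.19 0.40 0.078
t 7.33 bed xy -148.6 -69.3 mm z 73.9 yaw 1.7186 tilt(feed,norm) -0.0006 -0.0084 | Ffeed -2.1 Fnorm -1.4 Fz -1.1 | T feed,norm,z -0.19 0.40 0.078
```

>>> {"api": "step_arm", "payload": {"targets": [0.0005,0.001,0.0,0,0.0005,0.002,0.0,0,0.0005,0.003,0.0,0,0.0005,0.004,0.0,0,0.0005,0.005,0.0,0,0.0005,0.006,0.0,0,0.0005,0.007,0.0,0,0.0005,0.008,0.0,0,0.0005,0.009,0.0,0,0.0005,0.01,0.0,0,0.0005,0.011,0.0,0,0.0005,0.012,0.0,0]}}

```text
t: 8.33
tool_pos: [0.5135, 0.0855, 0.0737]
tool_rot: [-2.047, -2.375, 0.01]
contact_force: [-2.1, -0.7, -2.2]
opening: 0.0229
```

```bash
python3 st.py
```

```text
t 8.33 bed xy -149.7 -57.3 mm z 73.7 yaw 1.7186 tilt(feed,norm) -0.0007 -0.0087 | Ffeed 0.4 Fnorm -2.2 Fz -2.2 | T feed,norm,z -0.42 0.03 -0.125
```

>>> {"api": "step_arm", "payload": {"targets": [0,0.0006,0.0,0,0,0.0012,0.0,0,0,0.0018,0.0,0,0,0.0024,0.0,0,0,0.003,0.0,0,0,0.0036,0.0,0,0,0.0042,0.0,0,0,0.0048,0.0,0,0,0.0054,0.0,0]}}

```text
t: 9.08
tool_pos: [0.5188, 0.0863, 0.0736]
tool_rot: [-2.047, -2.375, 0.01]
contact_force: [-2.0, -0.1, -2.3]
opening: 0.0229
```

```bash
python3 st.py
```

```text
t 9.08 bed xy -150.0 -51.9 mm z 73.6 yaw 1.7187 tilt(feed,norm) -0.0007 -0.0087 | Ffeed -0.2 Fnorm -1.9 Fz -2.3 | T feed,norm,z -0.43 0.01 -0.150
```

Still sliding free. Finer steps now.

>>> {"api": "step_arm", "payload": {"targets": [0,0.0004,0.0,0,0,0.0008,0.0,0,0,0.0012,0.0,0,0,0.0016,0.0,0,0,0.002,0.0,0,0,0.0024,0.0,0]}}

```text
t: 9.58
tool_pos: [0.5212, 0.0866, 0.0736]
tool_rot: [-2.047, -2.375, 0.01]
contact_force: [-2.6, -0.4, -1.7]
opening: 0.0228
```

```bash
python3 st.py
```

```text
t 9.58 bed xy -150.1 -49.5 mm z 73.6 yaw 1.7186 tilt(feed,norm) -0.0007 -0.0087 | Ffeed 0.0 Fnorm -2.7 Fz -1.7 | T feed,norm,z -0.48 0.02 -0.152
```

>>> {"api": "step_arm", "payload": {"targets": [0,0.0003,0.0,0,0,0.0006,0.0,0,0,0.0009,0.0,0,0,0.0012,0.0,0,0,0.0015,0.0,0]}}

```text
t: 10.0
tool_pos: [0.5228, 0.0868, 0.0736]
tool_rot: [-2.047, -2.375, 0.01]
contact_force: [-3.3, -0.7, -2.0]
opening: 0.0229
```

```bash
python3 st.py
```

```text
t 10.00 bed xy -150.2 -47.9 mm z 73.6 yaw 1.7186 tilt(feed,norm) -0.0006 -0.0086 | Ffeed 0.2 Fnorm -3.3 Fz -2.0 | T feed,norm,z -0.52 -0.02 -0.128
```

>>> {"api": "step_arm", "payload": {"targets": [0,0.0003,0.0,0,0,0.0006,0.0,0,0,0.0009,0.0,0,0,0.0012,0.0,0,0,0.0012,0.0,0]}}

```text
t: 10.42
tool_pos: [0.524, 0.087, 0.0736]
tool_rot: [-2.047, -2.375, 0.009]
contact_force: [-2.0, -1.4, -1.5]
opening: 0.0232
```

```bash
python3 st.py
```

```text
t 10.42 bed xy -150.2 -46.7 mm z 73.6 yaw 1.7187 tilt(feed,norm) -0.0007 -0.0085 | Ffeed 1.1 Fnorm -2.1 Fz -1.5 | T feed,norm,z -0.46 0.06 -0.168
```

```bash
cat > look.py <<'E'
from h import *
import sys
n=sys.argv[1]; x,y,w,h=map(int,sys.argv[2:6]); s=float(sys.argv[6])
q=imaging.get_image(n); c=cv2.resize(q['color'][y:y+h,x:x+w],None,fx=s,fy=s,interpolation=cv2.INTER_CUBIC)
cv2.imwrite('pics/'+sys.argv[7],np.clip(c[...,::-1]*1.6,0,255).astype(np.uint8))
import pickle; pickle.dump(q,open('last_%s.pkl'%n,'wb'))
E
python3 look.py side 260 190 90 80 8 g.png; python3 st.py
```

```text
t 10.47 bed xy -150.2 -46.7 mm z 73.6 yaw 1.7186 tilt(feed,norm) -0.0007 -0.0085 | Ffeed 0.4 Fnorm -2.8 Fz -1.6 | T feed,norm,z -0.43 0.01 -0.186
```

View pics/g.png

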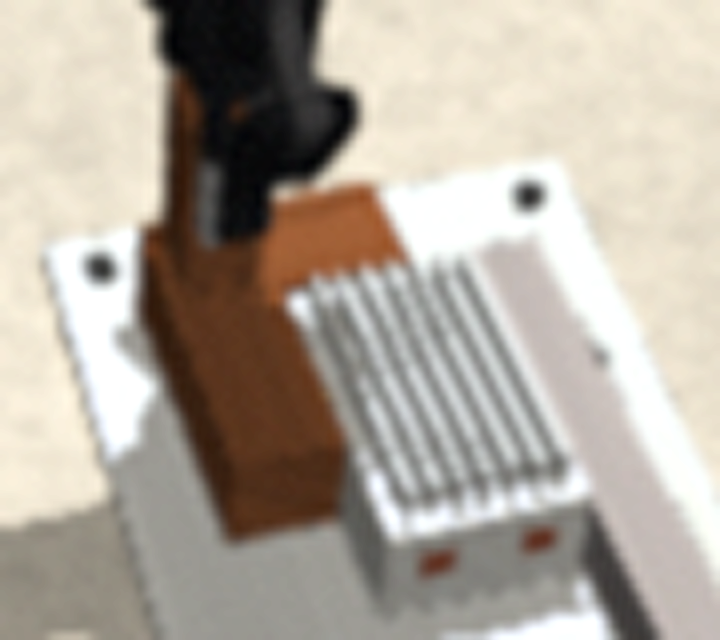

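>>> {"api": "step_arm", "payload": {"targets": [0,0.0003,0.0,0,0,0.0006,0.0,0,0,0.0009,0.0,0,0,0.0012,0.0,0,0,0.0015,0.0,0]}}

```text
t: 10.88
tool_pos: [0.5256, 0.0872, 0.0736]
tool_rot: [-2.047, -2.375, 0.009]
contact_force: [-2.0, -0.7, -2.8]
opening: 0.0228
```

```bash
python3 st.py
```

```text
t 10.88 bed xy -150.3 -45.1 mm z 73.6 yaw 1.7187 tilt(feed,norm) -0.0006 -0.0085 | Ffeed 0.4 Fnorm -2.0 Fz -2.8 | T feed,norm,z -0.47 -0.05 -0.131
```

>>> {"api": "step_arm", "payload": {"targets": [0,0.0003,0.0,0,0,0.0006,0.0,0,0,0.0009,0.0,0,0,0.0012,0.0,0,0,0.0015,0.0,0]}}

```text
t: 11.3
tool_pos: [0.526, 0.0873, 0.0734]
tool_rot: [-2.046, -2.373, 0.013]
contact_force: [-7.2, -1.3, 1.4]
opening: 0.0228
```

```bash
python3 st.py
```

```text
t 11.30 bed xy -150.4 -44.7 mm z 73.4 yaw 1.7184 tilt(feed,norm) -0.0007 -0.0116 | Ffeed 0.3 Fnorm -7.3 Fz 1.4 | T feed,norm,z -1.42 -0.17 -0.262
```

>>> {"api": "step_arm", "payload": {"targets": [-0.0005,0.001,0,-0.002,-0.001,0.001,0,-0.004,-0.0015,0.001,0,-0.006,-0.002,0.001,0,-0.006,-0.0025,0.001,0,-0.006,-0.003,0.001,0,-0.006,-0.0035,0.001,0,-0.006,-0.004,0.001,0,-0.006]}}

```text
t: 11.97
tool_pos: [0.526, 0.0854, 0.0727]
tool_rot: [-2.036, -2.374, 0.012]
contact_force: [-6.7, 5.6, -0.2]
opening: 0.0229
```

```bash
python3 st.py
```

```text
t 11.97 bed xy -148.4 -44.9 mm z 72.7 yaw 1.7239 tilt(feed,norm) -0.0056 -0.0150 | Ffeed -6.5 Fnorm -5.8 Fz -0.2 | T feed,norm,z -1.12 1.28 -0.227
```

>>> {"api": "step_arm", "payload": {"targets": [-0.002,0.001,-0.001,0,-0.0035,0.001,-0.0012,0,-0.005,0.001,-0.0012,0,-0.0065,0.001,-0.0012,0,-0.008,0.001,-0.0012,0,-0.0095,0.001,-0.0012,0,-0.011,0.001,-0.0012,0,-0.0125,0.001,-0.0012,0,-0.014,0.001,-0.0012,0,-0.0155,0.001,-0.0012,0,-0.017,0.001,-0.0012,0,-0.0185,0.001,-0.0012,0]}}

```text
t: 12.97
tool_pos: [0.5284, 0.0686, 0.0729]
tool_rot: [-2.033, -2.37, 0.012]
contact_force: [-5.5, 4.3, -1.1]
opening: 0.0232
```

```bash
python3 st.py
```

```text
t 12.97 bed xy -131.5 -44.1 mm z 72.9 yaw 1.7237 tilt(feed,norm) -0.0092 -0.0180 | Ffeed -5.1 Fnorm -4.8 Fz -1.1 | T feed,norm,z -0.95 0.98 -0.186
```

>>> {"api": "step_arm", "payload": {"targets": [-0.003,0.001,-0.0015,0,-0.005,0.001,-0.0025,0,-0.007,0.001,-0.0025,0,-0.009,0.001,-0.0025,0,-0.011,0.001,-0.0025,0,-0.013,0.001,-0.0025,0,-0.015,0.001,-0.0025,0,-0.017,0.001,-0.0025,0,-0.019,0.001,-0.0025,0,-0.021,0.001,-0.0025,0,-0.023,0.001,-0.0025,0,-0.025,0.001,-0.0025,0]}}

```text
t: 13.97
tool_pos: [0.5322, 0.0442, 0.0745]
tool_rot: [-2.032, -2.368, 0.013]
contact_force: [-5.8, 3.4, -3.1]
opening: 0.0228
```

```bash
python3 st.py;python3 look.py side 260 190 120 120 5 g2.png; python3 st.py
```

```text
t 13.97 bed xy -106.8 -42.7 mm z 74.5 yaw 1.7232 tilt(feed,norm) -0.0107 -0.0204 | Ffeed -4.2 Fnorm -5.2 Fz -3.1 | T feed,norm,z -1.01 0.84 -0.237
t 14.02 bed xy -106.5 -42.7 mm z 74.4 yaw 1.7232 tilt(feed,norm) -0.0102 -0.0204 | Ffeed -3.5 Fnorm -4.7 Fz -3.8 | T feed,norm,z -0.99 0.77 -0.188
```

View pics/g2.png

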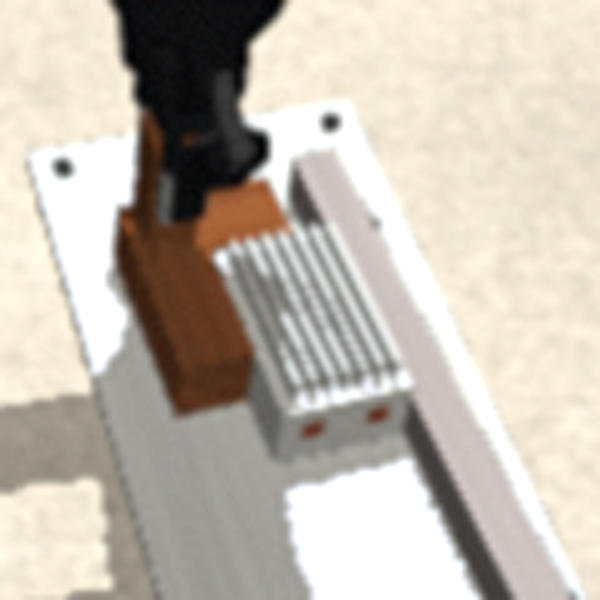

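>>> {"api": "step_arm", "payload": {"targets": [-0.003,0.001,0,0,-0.0055,0.001,0,0,-0.008,0.001,0,0,-0.0105,0.001,0,0,-0.013,0.001,0,0,-0.0155,0.001,0,0,-0.018,0.001,0,0,-0.0205,0.001,0,0,-0.023,0.001,0,0,-0.0255,0.001,0,0,-0.028,0.001,0,0,-0.0305,0.001,0,0]}}

```text
t: 15.02
tool_pos: [0.5366, 0.0143, 0.0735]
tool_rot: [-2.03, -2.365, 0.015]
contact_force: [-6.8, 3.9, -1.7]
opening: 0.0229
```

```bash
python3 st.py
```

```text
t 15.02 bed xy -76.6 -41.2 mm z 73.5 yaw 1.7226 tilt(feed,norm) -0.0123 -0.0235 | Ffeed -4.9 Fnorm -6.1 Fz -1.7 | T feed,norm,z -1.15 1.01 -0.268
```

>>> {"api": "step_arm", "payload": {"targets": [-0.003,0.0009,-0.001,-0.001,-0.0055,0.0009,-0.0015,-0.0015,-0.008,0.0009,-0.0015,-0.0015,-0.0105,0.0009,-0.0015,-0.0015,-0.013,0.0009,-0.0015,-0.0015,-0.0155,0.0009,-0.0015,-0.0015,-0.018,0.0009,-0.0015,-0.0015,-0.0205,0.0009,-0.0015,-0.0015,-0.023,0.0009,-0.0015,-0.0015,-0.0255,0.0009,-0.0015,-0.0015,-0.028,0.0009,-0.0015,-0.0015,-0.0305,0.0009,-0.0015,-0.0015]}}

```text
t: 16.02
tool_pos: [0.5409, -0.0155, 0.0738]
tool_rot: [-2.027, -2.364, 0.017]
contact_force: [-6.7, 3.2, -2.4]
opening: 0.0229
```

```bash
python3 st.py
```

```text
t 16.02 bed xy -46.6 -39.8 mm z 73.8 yaw 1.7237 tilt(feed,norm) -0.0140 -0.0265 | Ffeed -4.2 Fnorm -6.0 Fz -2.4 | T feed,norm,z -1.01 0.90 -0.213
```

>>> {"api": "step_arm", "payload": {"targets": [-0.003,0.0009,-0.001,-0.001,-0.0055,0.0009,-0.0015,-0.001,-0.008,0.0009,-0.0015,-0.001,-0.0105,0.0009,-0.0015,-0.001,-0.013,0.0009,-0.0015,-0.001,-0.0155,0.0009,-0.0015,-0.001,-0.018,0.0009,-0.0015,-0.001,-0.0205,0.0009,-0.0015,-0.001,-0.023,0.0009,-0.0015,-0.001,-0.0255,0.0009,-0.0015,-0.001,-0.028,0.0009,-0.0015,-0.001,-0.0305,0.0009,-0.0015,-0.001]}}

```text
t: 17.02
tool_pos: [0.5452, -0.0453, 0.074]
tool_rot: [-2.024, -2.362, 0.019]
contact_force: [-4.7, 2.7, -2.1]
opening: 0.0228
```

```bash
python3 st.py;python3 look.py side 280 200 120 180 3.3 g3.png; python3 st.py
```

```text
t 17.02 bed xy -16.5 -38.3 mm z 74.0 yaw 1.7243 tilt(feed,norm) -0.0156 -0.0294 | Ffeed -3.3 Fnorm -4.2 Fz -2.1 | T feed,norm,z -0.97 0.90 -0.227
t 17.07 bed xy -16.0 -38.2 mm z 74.1 yaw 1.7241 tilt(feed,norm) -0.0150 -0.0292 | Ffeed -2.8 Fnorm -5.3 Fz -3.8 | T feed,norm,z -1.00 0.72 -0.254
```

View pics/g3.png

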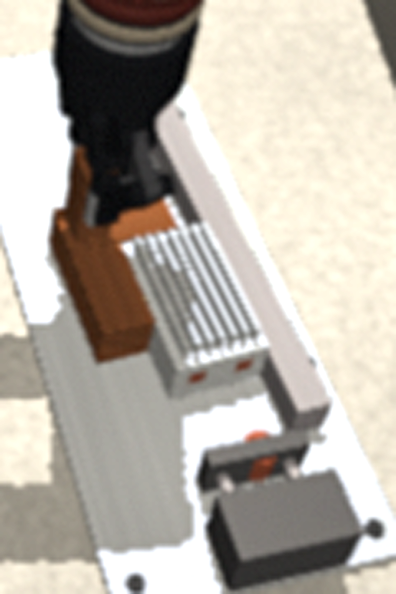

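>>> {"api": "step_arm", "payload": {"targets": [-0.003,0.0009,-0.001,-0.001,-0.005,0.0009,-0.001,-0.001,-0.007,0.0009,-0.001,-0.001,-0.009,0.0009,-0.001,-0.001,-0.011,0.0009,-0.001,-0.001,-0.013,0.0009,-0.001,-0.001,-0.015,0.0009,-0.001,-0.001,-0.017,0.0009,-0.001,-0.001,-0.019,0.0009,-0.001,-0.001,-0.021,0.0009,-0.001,-0.001,-0.023,0.0009,-0.001,-0.001,-0.025,0.0009,-0.001,-0.001]}}

```text
t: 18.07
tool_pos: [0.5489, -0.0701, 0.0739]
tool_rot: [-2.022, -2.36, 0.021]
contact_force: [-6.5, 4.1, -1.7]
opening: 0.0229
```

```bash
python3 st.py
```

```text
t 18.07 bed xy 8.6 -37.1 mm z 73.9 yaw 1.7247 tilt(feed,norm) -0.0166 -0.0322 | Ffeed -5.0 Fnorm -5.8 Fz -1.7 | T feed,norm,z -1.05 0.96 -0.269
```

>>> {"api": "step_arm", "payload": {"targets": [-0.002,0.0009,-0.001,-0.001,-0.003,0.0009,-0.001,-0.001,-0.004,0.0009,-0.001,-0.001,-0.005,0.0009,-0.001,-0.001,-0.006,0.0009,-0.001,-0.001,-0.007,0.0009,-0.001,-0.001,-0.008,0.0009,-0.001,-0.001,-0.009,0.0009,-0.001,-0.001,-0.01,0.0009,-0.001,-0.001,-0.011,0.0009,-0.001,-0.001,-0.012,0.0009,-0.001,-0.001]}}

```text
t: 18.98
tool_pos: [0.5505, -0.0817, 0.0741]
tool_rot: [-2.019, -2.359, 0.023]
contact_force: [-5.1, 3.7, -2.8]
opening: 0.0233
```

```bash
python3 st.py
```

```text
t 18.98 bed xy 20.2 -36.6 mm z 74.1 yaw 1.7255 tilt(feed,norm) -0.0180 -0.0349 | Ffeed -4.4 Fnorm -4.4 Fz -2.8 | T feed,norm,z -0.96 0.83 -0.250
```

>>> {"api": "step_arm", "payload": {"targets": [-0.002,0.001,-0.001,0,-0.0028,0.001,-0.001,0,-0.0036,0.001,-0.001,0,-0.0044,0.001,-0.001,0,-0.0052,0.001,-0.001,0,-0.006,0.001,-0.001,0,-0.0068,0.001,-0.001,0,-0.0076,0.001,-0.001,0,-0.0084,0.001,-0.001,0,-0.0092,0.001,-0.001,0]}}

```text
t: 19.82
tool_pos: [0.5517, -0.0895, 0.0742]
tool_rot: [-2.016, -2.356, 0.023]
contact_force: [-5.7, 6.3, -1.9]
opening: 0.023
```

```bash
python3 st.py
```

```text
t 19.82 bed xy 28.2 -36.2 mm z 74.2 yaw 1.7254 tilt(feed,norm) -0.0212 -0.0378 | Ffeed -7.0 Fnorm -4.6 Fz -1.9 | T feed,norm,z -0.93 1.33 -0.109
```

>>> {"api": "step_arm", "payload": {"targets": [-0.0025,0.0011,-0.0005,0,-0.0032,0.0011,-0.0005,0,-0.0039,0.0011,-0.0005,0,-0.0046,0.0011,-0.0005,0,-0.0053,0.0011,-0.0005,0,-0.006,0.0011,-0.0005,0,-0.0067,0.0011,-0.0005,0,-0.0074,0.0011,-0.0005,0,-0.0081,0.0011,-0.0005,0]}}

```text
t: 20.57
tool_pos: [0.5528, -0.0958, 0.0743]
tool_rot: [-2.012, -2.352, 0.023]
contact_force: [-7.9, 7.7, 0.9]
opening: 0.023
```

```bash
python3 st.py
```

```text
t 20.57 bed xy 34.5 -35.7 mm z 74.3 yaw 1.7255 tilt(feed,norm) -0.0255 -0.0410 | Ffeed -8.8 Fnorm -6.7 Fz 0.9 | T feed,norm,z -1.11 1.69 -0.174
```

>>> {"api": "step_arm", "payload": {"targets": [-0.0022,0.0009,-0.0003,0,-0.0027,0.0009,-0.0003,0,-0.0032,0.0009,-0.0003,0,-0.0037,0.0009,-0.0003,0,-0.0042,0.0009,-0.0003,0,-0.0047,0.0009,-0.0003,0]}}

```text
t: 21.07
tool_pos: [0.5532, -0.0987, 0.0744]
tool_rot: [-2.009, -2.348, 0.021]
contact_force: [-6.8, 8.4, 2.3]
opening: 0.0229
```

```bash
python3 st.py; python3 look.py side 300 240 110 140 4 g4.png; python3 st.py
```

```text
t 21.07 bed xy 37.4 -35.6 mm z 74.4 yaw 1.7257 tilt(feed,norm) -0.0299 -0.0438 | Ffeed -9.4 Fnorm -5.5 Fz 2.3 | T feed,norm,z -1.13 1.77 -0.149
t 21.12 bed xy 37.5 -35.5 mm z 74.4 yaw 1.7257 tilt(feed,norm) -0.0297 -0.0438 | Ffeed -9.2 Fnorm -5.6 Fz 2.4 | T feed,norm,z -1.14 1.72 -0.172
```

View pics/g4.png

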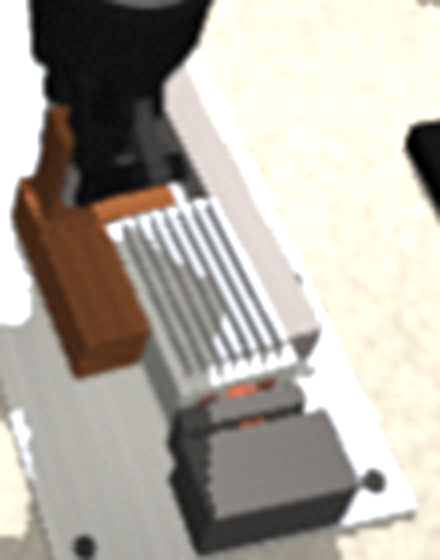

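>>> {"api": "step_arm", "payload": {"targets": [-0.0022,0.0009,-0.001,0,-0.0027,0.0009,-0.0015,0,-0.0032,0.0009,-0.0015,0,-0.0037,0.0009,-0.0015,0,-0.0042,0.0009,-0.0015,0]}}

```text
t: 21.53
tool_pos: [0.5538, -0.102, 0.075]
tool_rot: [-2.006, -2.346, 0.022]
contact_force: [-5.8, 4.8, -2.8]
opening: 0.0232
```

```bash
python3 st.py
```

```text
t 21.53 bed xy 40.7 -35.3 mm z 75.0 yaw 1.7258 tilt(feed,norm) -0.0323 -0.0462 | Ffeed -5.5 Fnorm -4.8 Fz -2.8 | T feed,norm,z -0.81 1.25 -0.089
```

>>> {"api": "step_arm", "payload": {"targets": [-0.002,0.001,0,0,-0.0025,0.001,0,0,-0.003,0.001,0,0,-0.0035,0.001,0,0,-0.0035,0.001,0,0]}}

```text
t: 21.95
tool_pos: [0.5539, -0.1028, 0.0747]
tool_rot: [-2.001, -2.341, 0.019]
contact_force: [-8.2, 10.5, 3.3]
opening: 0.0229
```

```bash
python3 st.py; python3 look.py side 300 240 110 140 4 g5.png; python3 st.py
```

```text
t 21.95 bed xy 41.6 -35.3 mm z 74.7 yaw 1.7261 tilt(feed,norm) -0.0387 -0.0495 | Ffeed -11.8 Fnorm -6.6 Fz 3.3 | T feed,norm,z -1.13 2.19 -0.123
t 22.00 bed xy 41.6 -35.3 mm z 74.7 yaw 1.7261 tilt(feed,norm) -0.0386 -0.0495 | Ffeed -11.4 Fnorm -7.7 Fz 3.2 | T feed,norm,z -1.18 2.22 -0.098
```

View pics/g5.png

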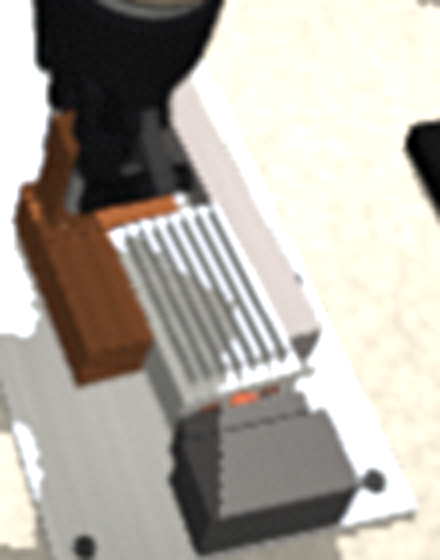

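>>> {"api": "step_arm", "payload": {"targets": [-0.002,0.0009,-0.001,0,-0.0025,0.0009,-0.001,0,-0.003,0.0009,-0.001,0,-0.0034,0.0009,-0.001,0,-0.0036,0.0009,-0.001,0,-0.0036,0.0009,-0.001,0]}}

```text
t: 22.5
tool_pos: [0.5539, -0.1032, 0.075]
tool_rot: [-1.995, -2.336, 0.016]
contact_force: [-6.4, 11.3, 1.5]
opening: 0.023
```

```bash
python3 st.py
```

```text
t 22.50 bed xy 42.0 -35.3 mm z 75.0 yaw 1.7265 tilt(feed,norm) -0.0460 -0.0526 | Ffeed -12.2 Fnorm -4.6 Fz 1.5 | T feed,norm,z -0.89 2.48 0.008
```

>>> {"api": "step_arm", "payload": {"targets": [-0.001,0.0003,-0.0005,0,0,0,-0.0005,0,0,0,-0.0005,0,0.0005,-0.0005,-0.0005,0,0.001,-0.001,-0.0005,0,0.002,-0.002,-0.0005,0,0.004,-0.004,-0.0005,0,0.008,-0.008,-0.0005,0,0.012,-0.014,-0.0005,0,0.016,-0.02,-0.0005,0,0.018,-0.024,-0.0005,0,0.018,-0.024,-0.0005,0]}}

```text
t: 23.5
tool_pos: [0.5264, -0.0888, 0.0775]
tool_rot: [-1.995, -2.336, 0.016]
contact_force: [0.9, 0.1, -1.3]
opening: 0.023
```

```bash
python3 st.py; python3 look.py side 280 210 120 160 3.7 g6.png
```

```text
t 23.50 bed xy 25.0 -61.3 mm z 77.5 yaw 1.7269 tilt(feed,norm) -0.0460 -0.0531 | Ffeed 0.1 Fnorm 0.9 Fz -1.3 | T feed,norm,z 0.05 -0.02 -0.007
```

View pics/g6.png

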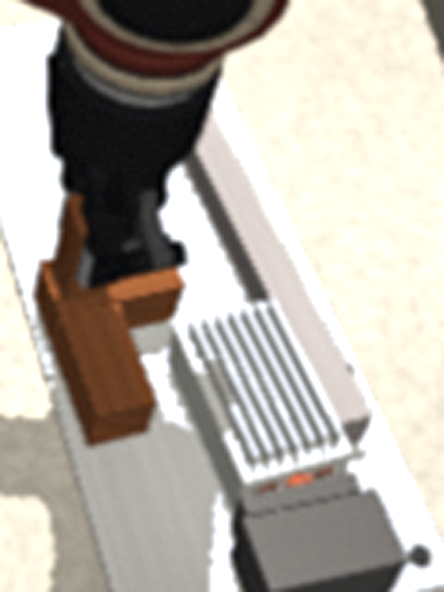

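>>> {"api": "step_arm", "payload": {"targets": [0.001,-0.001,-0.015,0,0.003,-0.003,-0.04,0,0.005,-0.005,-0.07,0,0.007,-0.007,-0.09,0,0.007,-0.007,-0.09,0,0.007,-0.007,-0.09,0]}}

```text
t: 24.05
tool_pos: [0.5253, -0.0869, 0.1694]
tool_rot: [-1.998, -2.339, 0.014]
contact_force: [0.2, 0.6, -2.9]
opening: 0.0228
```

```bash
python3 st.py
cat > home.py <<'E'
from h import *
import pickle
p0=pickle.load(open("p0.pkl","rb"))
b0=np.array([.585,-.058]); th=-1.474; ex=np.array([np.cos(th),np.sin(th)]); ey=np.array([-ex[1],ex[0]])
def cloud(p,roi):
    pts=[]
    for v in range(roi[1],roi[1]+roi[3]):
        for u in range(roi[0],roi[0]+roi[2]):
            if p["depth"][v,u]>0:
                X=at_depth(p,(u,v)); d=X[:2]-b0; pts.append([d@ex,d@ey,X[2]])
    return np.array(pts)*1e3
def rep(p,roi,tag):
    q=cloud(p,roi); q=q[(abs(q[:,0])<215)&(abs(q[:,1])<80)]
    m=q[(q[:,2]>52)&(q[:,2]<64)&(q[:,1]<45)&(q[:,0]<160)]
    if len(m)>50: print(tag,"mod",len(m),cv2.minAreaRect(m[:,:2].astype(np.float32)),np.percentile(m,[2,50,98],axis=0).round(1).tolist())
if __name__=="__main__":
    import sys
    for n,roi in (("top",(255,115,165,85)),("side",(255,205,160,175))):
        p=imaging.get_image(n); pickle.dump(p,open("fin_%s.pkl"%n,"wb")); save(p,"fin_%s_%s.png"%(n,sys.argv[1])); rep(p0[n],roi,n+" before"); rep(p,roi,n+" now")
E
python3 home.py 1; python3 -c "
from h import *
goto(.484,.3945,.165,1.31)"
```

```text
t 24.05 bed xy 23.0 -62.2 mm z 169.4 yaw 1.7269 tilt(feed,norm) -0.0441 -0.0493 | Ffeed -0.4 Fnorm 0.4 Fz -2.9 | T feed,norm,z 0.00 -0.04 -0.024
top before mod 305 ((-88.6637191772461, -16.650434494018555), (79.37852478027344, 48.691444396972656), 4.626664161682129) [[-126.5, -41.7, 52.6], [-89.7, -16.4, 57.6], [-51.4, 7.9, 61.7]]
top now mod 82 ((78.68213653564453, 27.611087799072266), (56.10847854614258, 32.489959716796875), 50.17750549316406) [[63.3, 2.5, 52.4], [78.2, 26.8, 57.5], [103.9, 37.8, 61.3]]
side before mod 485 ((9.277427673339844, -8.63534164428711), (276.11639404296875, 48.933265686035156), 4.1264848709106445) [[-125.7, -40.9, 52.4], [-85.1, -15.9, 58.1], [-49.7, 8.4, 61.3]]
side now mod 857 ((100.1922607421875, 14.546769142150879), (78.32701873779297, 49.2332649230957), 2.946514368057251) [[63.2, -10.0, 52.3], [102.8, 14.1, 58.8], [138.3, 38.2, 61.8]]
shift [0.4805, 0.0369, 0.0219] roll 0.4165 t 24.15 pos [ 0.5234 -0.0863  0.1663] yaw 1.7265 tilt [-0.0615  0.0378 -0.9974] F [-0.33  0.06 -1.6 ] T [-0.015 -0.084 -0.005] op 0.0228
```

View pics/fin_side_1.png

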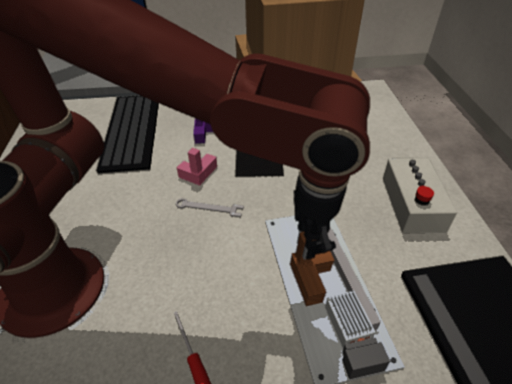

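>>> {"api": "step_arm", "payload": {"targets": [0.02,0.0015,0.001,0.02,0.055,0.004,0.003,0.05,0.094,0.007,0.004,0.085,0.134,0.01,0.006,0.12,0.174,0.013,0.008,0.155,0.214,0.016,0.01,0.19,0.254,0.02,0.012,0.225,0.294,0.023,0.013,0.26,0.334,0.026,0.015,0.295,0.374,0.029,0.017,0.33,0.41,0.032,0.019,0.365,0.44,0.034,0.02,0.39]}}

```text
t: 25.15
tool_pos: [0.4856, 0.3559, 0.162]
tool_rot: [-2.411, -1.905, 0.045]
contact_force: [0.8, 0.5, -1.8]
opening: 0.0231
```

```bash
python3 st.py; python3 -c "
from h import *
goto(.484,.3945,.12,1.31)"
```

```text
t 25.15 bed xy -421.6 -59.0 mm z 162.0 yaw 1.3368 tilt(feed,norm) -0.0198 -0.0719 | Ffeed -0.6 Fnorm 0.8 Fz -1.8 | T feed,norm,z 0.08 0.04 -0.042
shift [0.0364, -0.0074, 0.0433] roll 0.0268 t 25.15 pos [0.4856 0.3559 0.162 ] yaw 1.3368 tilt [-0.0656  0.036  -0.9972] F [ 0.83  0.47 -1.83] T [ 0.017 -0.08  -0.042] op 0.0231
```

>>> {"api": "step_arm", "payload": {"targets": [0.01,-0.001,0.005,0.008,0.022,-0.003,0.02,0.016,0.032,-0.005,0.035,0.024,0.037,-0.006,0.05,0.027,0.037,-0.006,0.065,0.027,0.037,-0.006,0.075,0.027,0.037,-0.006,0.08,0.027,0.037,-0.006,0.08,0.027]}}

```text
t: 25.82
tool_pos: [0.482, 0.3948, 0.081]
tool_rot: [-2.437, -1.871, 0.052]
contact_force: [-0.6, -0.2, -2.8]
opening: 0.0229
```

```bash
python3 st.py; python3 look.py side 200 60 120 120 5 k1.png; python3 -c "
from h import *
goto(.486,.393,.073,1.31)"
```

```text
t 25.82 bed xy -460.6 -58.8 mm z 81.0 yaw 1.3091 tilt(feed,norm) -0.0149 -0.0751 | Ffeed 0.4 Fnorm -0.3 Fz -2.8 | T feed,norm,z 0.08 0.03 -0.026
shift [-0.0015, 0.0044, 0.0092] roll -0.0009 t 25.87 pos [0.4828 0.3953 0.0825] yaw 1.3091 tilt [-0.0669  0.0351 -0.9971] F [ 0.62 -0.09 -2.49] T [-0.016 -0.08  -0.057] op 0.0228
```

View pics/k1.png

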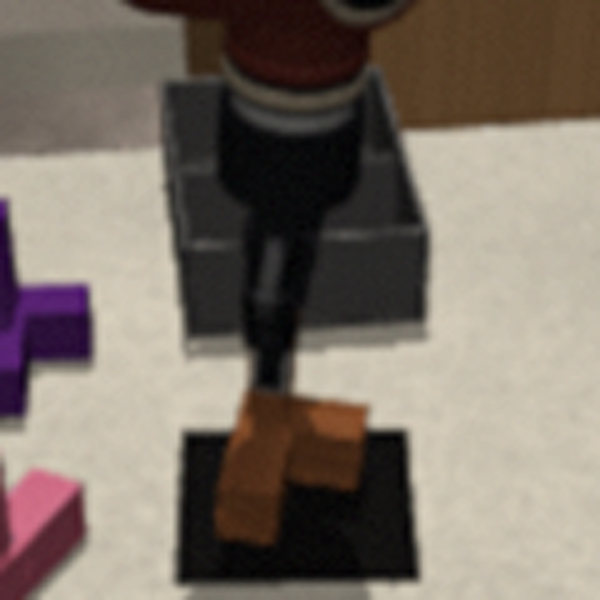

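>>> {"api": "step_arm", "payload": {"targets": [-0.001,0.003,0.003,0,-0.001,0.003,0.006,0,-0.001,0.003,0.008,0,-0.001,0.003,0.009,0,-0.001,0.003,0.01,0,-0.001,0.003,0.011,0]}}

```text
t: 26.37
tool_pos: [0.4848, 0.394, 0.0715]
tool_rot: [-2.437, -1.871, 0.048]
contact_force: [-0.2, -0.3, -1.6]
opening: 0.0229
```

```bash
python3 st.py
```

```text
t 26.37 bed xy -459.6 -56.0 mm z 71.5 yaw 1.3091 tilt(feed,norm) -0.0170 -0.0732 | Ffeed 0.4 Fnorm -0.0 Fz -1.6 | T feed,norm,z 0.02 0.03 0.006
```

>>> {"api": "step_arm", "payload": {"targets": [0,0,0.001,0,0,0,0.002,0,0,0,0.003,0,0,0,0.004,0,0,0,0.005,0]}}

```text
t: 26.78
tool_pos: [0.4849, 0.3947, 0.0701]
tool_rot: [-2.437, -1.872, 0.048]
contact_force: [-8.9, -4.5, 19.1]
opening: 0.0232
```

```bash
python3 st.py
```

```text
t 26.78 bed xy -460.2 -55.9 mm z 70.1 yaw 1.3092 tilt(feed,norm) -0.0169 -0.0731 | Ffeed 6.4 Fnorm -8.9 Fz 19.1 | T feed,norm,z -0.93 -1.48 -0.228
```

>>> {"api": "step_arm", "payload": {"targets": [0,0,0.001,0,0,0,0.002,0,0,0,0.003,0,0,0,0.003,0,0,0,0.003,0,0,0,0.003,0], "force": 20, "grip": 0.0}}

```text
t: 27.28
tool_pos: [0.4857, 0.3957, 0.0701]
tool_rot: [-2.437, -1.872, 0.044]
contact_force: [-4.5, -1.7, 12.1]
opening: 0.023
```

```bash
python3 st.py; python3 look.py side 200 60 120 120 5 k2.png
```

```text
t 27.28 bed xy -461.2 -55.0 mm z 70.1 yaw 1.3095 tilt(feed,norm) -0.0188 -0.0715 | Ffeed 2.5 Fnorm -4.7 Fz 12.1 | T feed,norm,z -0.45 -0.68 -0.058
```

View pics/k2.png

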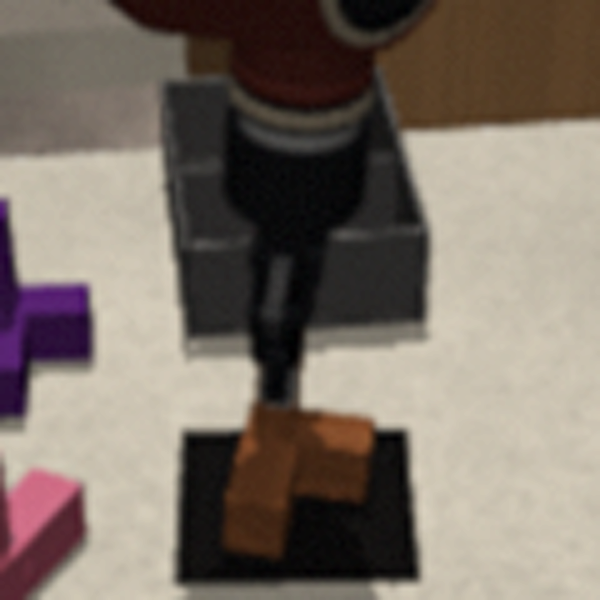

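>>> {"api": "step_arm", "payload": {"targets": [0,0,0,0,0,0,0,0,0,0,0,0,0,0,0,0,0,0,0,0,0,0,0,0], "grip": 0.036}}

```text
t: 27.83
tool_pos: [0.4854, 0.3956, 0.0696]
tool_rot: [-2.437, -1.872, 0.045]
contact_force: [0.0, 0.1, -0.7]
opening: 0.0362
```

```bash
python3 st.py; python3 look.py side 200 60 120 120 5 k3.png; python3 st.py
```

```text
t 27.83 bed xy -461.1 -55.3 mm z 69.6 yaw 1.3094 tilt(feed,norm) -0.0183 -0.0721 | Ffeed -0.1 Fnorm 0.0 Fz -0.7 | T feed,norm,z 0.01 0.01 0.036
t 27.88 bed xy -461.1 -55.2 mm z 69.7 yaw 1.3094 tilt(feed,norm) -0.0184 -0.0720 | Ffeed -0.2 Fnorm 0.8 Fz -0.4 | T feed,norm,z 0.03 -0.01 0.011
```

View pics/k3.png

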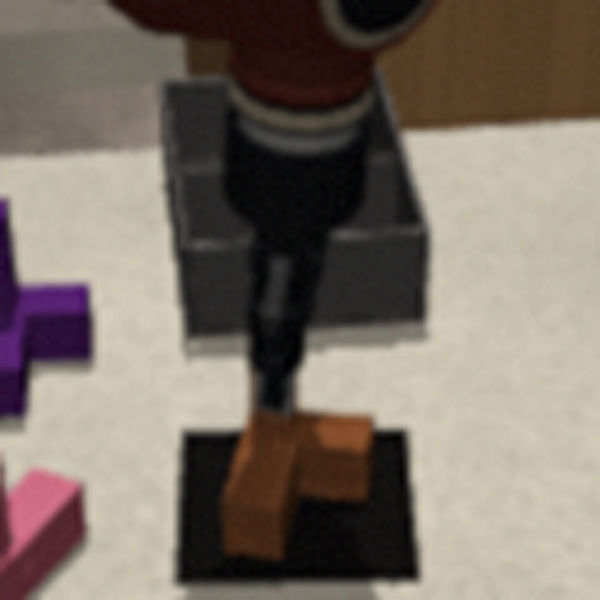

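>>> {"api": "step_arm", "payload": {"targets": [0,0,0,0,0,0,0,0,0,0,0,0,0,0,0,0,0,0,0,0,0,0,0,0], "grip": 0.085}}

```text
t: 28.38
tool_pos: [0.4855, 0.3956, 0.0698]
tool_rot: [-2.437, -1.872, 0.045]
contact_force: [-0.5, 0.4, 0.3]
opening: 0.0848
```

```bash
python3 -c "
from h import *
o=monitor.get_obs()['tool_pos']
goto(o[0],o[1],o[2]+.12)"; python3 st.py
```

```text
shift [0.0022, -0.0087, -0.1197] roll 0 t 28.38 pos [0.4855 0.3956 0.0698] yaw 1.3094 tilt [-0.0649  0.0365 -0.9972] F [-0.47  0.44  0.31] T [-0.047 -0.038 -0.023] op 0.0848
t 28.38 bed xy -461.1 -55.2 mm z 69.8 yaw 1.3094 tilt(feed,norm) -0.0185 -0.0719 | Ffeed -0.3 Fnorm -0.6 Fz 0.3 | T feed,norm,z 0.05 -0.03 -0.023
```

>>> {"api": "step_arm", "payload": {"targets": [0,-0.001,-0.01,0,0.001,-0.002,-0.025,0,0.001,-0.003,-0.045,0,0.001,-0.005,-0.07,0,0.002,-0.007,-0.095,0,0.002,-0.009,-0.12,0,0.002,-0.009,-0.12,0]}}

```text
t: 28.97
tool_pos: [0.488, 0.3973, 0.1981]
tool_rot: [-2.437, -1.873, 0.027]
contact_force: [-0.2, 0.0, 1.6]
opening: 0.0851
```

```bash
python3 -c "
from h import *
goto(.262,.567,.24)"; python3 st.py
```

```text
shift [0.1067, -0.2641, -0.0221] roll 0 t 28.97 pos [0.488  0.3973 0.1981] yaw 1.3096 tilt [-0.055   0.0427 -0.9976] F [-0.21  0.03  1.65] T [-0.022 -0.06   0.006] op 0.0851
t 28.97 bed xy -462.5 -52.6 mm z 198.1 yaw 1.3096 tilt(feed,norm) -0.0270 -0.0639 | Ffeed -0.0 Fnorm -0.3 Fz 1.6 | T feed,norm,z 0.06 -0.01 0.006
```

>>> {"api": "step_arm", "payload": {"targets": [0.013,-0.033,-0.01,0,0.026,-0.066,-0.022,0,0.04,-0.1,-0.022,0,0.053,-0.132,-0.022,0,0.066,-0.165,-0.022,0,0.08,-0.198,-0.022,0,0.093,-0.23,-0.022,0,0.106,-0.264,-0.022,0,0.106,-0.264,-0.022,0]}}

```text
t: 29.72
tool_pos: [0.257, 0.5692, 0.2407]
tool_rot: [-2.43, -1.879, 0.027]
contact_force: [0.7, -0.2, -0.0]
opening: 0.085
```

```bash
python3 home.py 2; cp fit.py fit2.py
python3 - <<'E'
from fit import *
import pickle
t,s=[pickle.load(open("fin_%s.pkl"%n,"rb")) for n in("top","side")]
def mask(p,roi):
    x,y,w,h=roi; c=p["color"][y:y+h,x:x+w].astype(float)+1
    m=((c[...,0]/c[...,2]>1.55)&(c[...,0]>22)).astype(np.uint8)
    n,l,st,_=cv2.connectedComponentsWithStats(m); return (l==1+np.argmax(st[1:,4])).astype(float)
roiT=(145,155,75,65);roiS=(225,115,70,65)
VT=(t,mask(t,roiT),roiT);VS=(s,mask(s,roiS),roiS)
for V in ([VT],[VS],[VT,VS]): print(V[0][1].sum(),fit(V,STICK,[.486,.395,-1.83],.004))
for n,p in (("t",t),("s",s)):
    x,y,w,h=(255,115,165,85) if n=="t" else (255,205,160,175)
    sc=4.8 if n=="t" else 3.4
    c=cv2.resize(p["color"][y:y+h,x:x+w],None,fx=sc,fy=sc,interpolation=cv2.INTER_CUBIC); cv2.imwrite("pics/finbed_%s.png"%n,np.clip(c[...,::-1]*1.4,0,255).astype(np.uint8))
    x,y,w,h=(roiT if n=="t" else roiS); c=cv2.resize(p["color"][y:y+h,x:x+w],None,fx=8,fy=8,interpolation=cv2.INTER_CUBIC); cv2.imwrite("pics/finst_%s.png"%n,np.clip(c[...,::-1]*1.4,0,255).astype(np.uint8))
E
python3 st.py
```

```text
top before mod 305 ((-88.6637191772461, -16.650434494018555), (79.37852478027344, 48.691444396972656), 4.626664161682129) [[-126.5, -41.7, 52.6], [-89.7, -16.4, 57.6], [-51.4, 7.9, 61.7]]
top now mod 310 ((101.73394775390625, 13.65719985961914), (78.17362976074219, 49.1440315246582), 3.4288711547851562) [[64.4, -11.4, 52.3], [100.9, 13.7, 57.8], [139.7, 38.4, 61.4]]
side before mod 485 ((9.277427673339844, -8.63534164428711), (276.11639404296875, 48.933265686035156), 4.1264848709106445) [[-125.7, -40.9, 52.4], [-85.1, -15.9, 58.1], [-49.7, 8.4, 61.3]]
side now mod 848 ((99.86711120605469, 14.354844093322754), (78.19023132324219, 49.28608703613281), 3.253835678100586) [[63.5, -10.1, 52.2], [102.4, 14.5, 58.7], [138.0, 38.1, 61.8]]
819.0 (array([ 0.48335944,  0.39816603, -1.82524912]), 0, np.float64(79.70588235294119))
796.0 (array([ 0.48363058,  0.40165924, -1.85826991]), 0, np.float64(68.22745098039215))
819.0 (array([ 0.48401069,  0.39959961, -1.85994276]), 0, np.float64(164.58823529411762))
t 29.82 bed xy -653.2 -262.4 mm z 240.0 yaw 1.3124 tilt(feed,norm) -0.0270 -0.0634 | Ffeed -0.3 Fnorm -0.2 Fz -0.0 | T feed,norm,z 0.00 -0.05 -0.027
```

View pics/finbed_t.png

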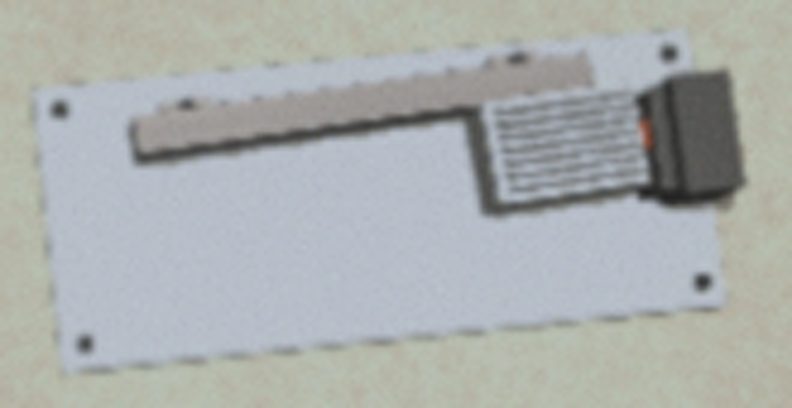

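View pics/finbed_s.png

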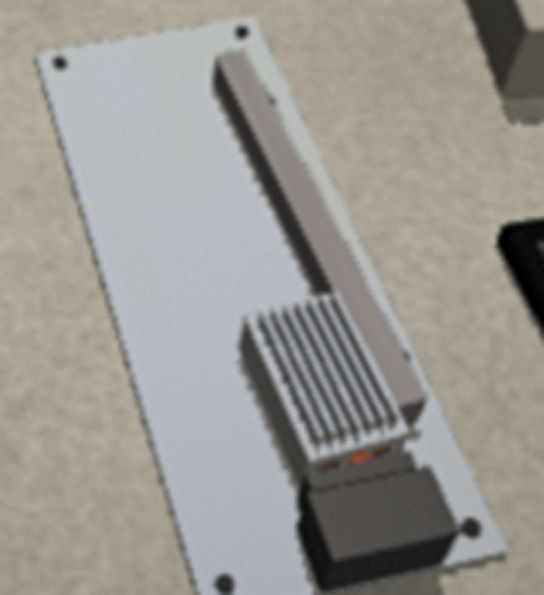

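View pics/finst_s.png

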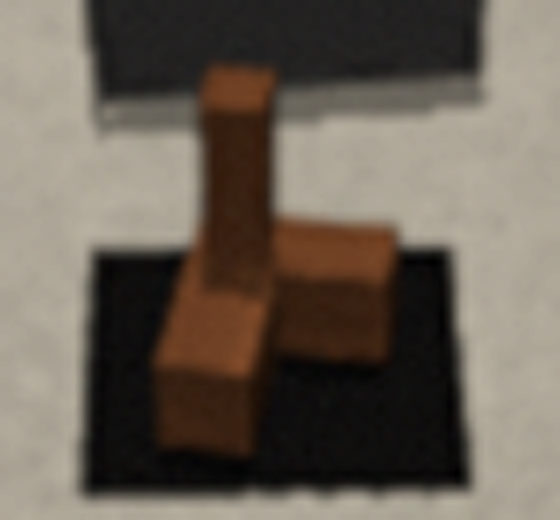

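```bash
python3 -c "
from h import *
print(ticket.finish_job())"
```

```text
the job is handed in; nothing more can be done
None
```

The module is home and flat against the fence. The push stick stands upright back on its mat, released, and I handed the job in at about 30 s.

**What I did:** I gripped the stick and cupped the module's rear outer corner. I closed the module onto the fence, where contact came at about 7 N. I then fed it along with about 4–8 N on the fence side until the carriage stopped. In the force readings, taken between moves, the total feed push peaked near 12 N. I estimate about 8 N of that was on the carriage.

**Last checks:**
- **Module home:** its centre measures 99.9 mm (side camera) and 101.7 mm (top camera) along the bed, where 100 mm is home. The feed force also rose against a hard stop there.
- **Flat to the fence:** no gap shows in the pictures. The module's angle measures 0.057–0.060 rad against the fence's 0.053 rad, which is within what I can measure.
- **Stick:** it stands upright on the mat, about 5 mm from where it started.

**What did not go cleanly:**
- **Tool tilt:** the tool crept to about 0.07 rad of tilt while pushing. The stick therefore came down slightly tilted, and it settled flat when I let go.
- **Press on the mat:** setting it down pressed the mat with about 21 N for a moment.
- **Camera disagreement:** the two cameras differed by 2 to 5 mm along the feed direction, so I relied on the felt stop to judge that the carriage was home.

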